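Pack the sample bottles into the transport case

ROBOT

A 6-joint arm with a two-finger parallel gripper is mounted at the origin on the work surface. World frame = base frame: x ahead of the robot, y to its left, z up, the work surface at z = 0. Lengths are in m, angles in rad, forces in N, time in s.
With the tool pointing down it reaches from about 0.375 to 0.9 m from the base axis. Payload 3.1 kg.
Tool frame: the origin (TCP) lies between the finger pads; the fingertips stand 22 mm ahead of it and the grasp point (between the pads) lies 3 mm ahead of it; z points along the fingers, y is the line along which they close (so a half turn about z gives the same grasp; the last joint's range is limited). The gripper opens to 87 mm and grips with 3 to 60 N. Pads are 19 mm wide; open, the fingers measure 117 mm over their backs; the gripper's body (75 mm by 190 mm) begins 51 mm behind the grasp point.
Start: joints at [-1.466, 0.527, 1.433, -0, 1.181, -0.178], TCP at [0.175, -0.6, 0.245] pointing down, gripper open.
Joint ranges: [-3.08, 3.08], [-0.75, 2.2], [0.22, 2.44], [-1.43, 4.57], [0, 2.65], [-2.85, 2.85]. Speed limits (rad/s): [2.79, 2.79, 3.14, 3.14, 3.14, 3.14].

INTERFACE

Orientations are given as a unit quaternion [x, y, z, w].
In Python, from rig import robot gives the robot as it stands.
- The arm moves only by the tool move_arm, never from a script. Its argument "series" is text: rows parted by semicolons, each of 6 numbers parted by spaces: the shift along the tool's x, y, z in mm, then the turn, a rotation vector about the tool's x, y, z in degrees. In form: dx dy dz ax ay az; .... A call has 1 to 8 rows; each row is the pose to reach, as a shift and turn from the pose commanded when the call began, along the tool's axes at that moment; what a row does not reach only later rows make up. A row lasts 1/12 s, in which the tool goes at most 41.7 mm and 7.16 degrees, less where a joint would pass 70% of its speed; a pose out of reach is approached as far as the arm can. A call with a gripper value outside its range is refused whole. "jaw" is the opening, from 0 (shut) to 1 (fully open), set as the call begins (left out, the last holds). The fingers move at their own pace and stop on an object; "newtons" is the grip in N (left out, the last holds). Time passes only in rows, so rows that repeat a pose let the fingers close. It gives the time, the measured TCP pose, the force, the opening and the grip force at its end, in the units of the state.
- robot.get_obs(): the state, without advancing time (a new reading comes with each control period).
- robot.camera(name): name is "side" or "top"; returns a dict with "img" (480x640x3 uint8, red, green, blue), "mtx" (3x3 intrinsics, pixels), "distortion" ([k1, k2, p1, p2, k3] as OpenCV has them; the pictures are not rectified), "world_to_cam" (4x4, takes a point from world to camera coordinates). Camera axes: x right, y down, z forward; pixel columns grow to the right and rows downward; lengths in m; the calibration is good to about 2 mm. A picture is of the moment at which its call begins. There is no depth.
- robot.hand_in(): hands the job in; it is judged then, once.
Trained networks look in a picture, given as the dict that the camera call returned (one of the last four; its "shot" number tells which), for a name from the list of things; names that differ only in an ending like _2 or _b are one class to them, and where a whole thing is asked for, a point or a joint stands for the part that bears it (a point fixed in the world has none). Each returns a list of dicts, best first, with "p" (0 to 1); they miss things now and then, are a little off and sometimes report something else, mostly with a low value. They report only what shows in the picture. A call takes as long as a camera call. They do not tell look-alikes from the thing itself.
- robot.search_frame(picture, thing): "xyz" ([x, y, z] in m, in world coordinates, good to about 4 mm: the middle of the surface that is visible of it).
- robot.tip_of(picture, thing): "xyz" ([x, y, z] in m, in world coordinates, good to about 4 mm: a listed point, or the origin of a listed thing).
The state is a dict: "time": time; "q": joint angles; "joint_velocities": joint speeds; "joint_torque": joint torques, N m; "position": TCP position; "tool_rot": TCP orientation; "ft_force": force on the tool from outside, world axes, zero at the start; "moment": the same for the moment, N m; "grip_width": finger opening in m; "grip_force": force on a finger pad.
Only numpy, scipy, OpenCV 4.12 (cv2) and the standard library are available. Lean on these libraries where they do the work, as an engineer would, in place of code of your own. Each camera call takes 0.05 s, during which the arm holds its last target. There are 200 camera calls.

TASK

Open the lid of the aluminium sample case (its latches are undone) all the way, so that it rests back on its stop, then stand every white sample bottle from the bench upright in the case, one to a cell; the bottles already packed in it stay in. When all are in, lower the lid gently until it is fully shut; leave the other things on the bench where they are.

Things in the scene. Friction and masses are not known exactly. Their poses are not given: they have to be found in the camera images.
- case: Aluminium sample case fixed to the bench, 144 mm (x) by 284 mm (y); origin: centre of its underside, z up. Base 66 mm tall, walls 6 mm, inner floor at 8 mm, split by cardboard partitions 42 mm high, 4 mm thick, into 2 rows of 4 cells 64 x 64 mm inside, 68 mm pitch. Lid hinges on its +x long side, pull handle on its -x side (robot's side).
- lid (a joint): Hinge of the case's lid, rad: 0 = shut, 1.8 = leaning back on its stop. Hinge line parallel to the case's y, 76 mm from the case's centre towards +x, 66 mm up. The lid is a hollow shell 52 mm deep, 144 x 284 mm, 0.5 kg. The hinge is damped: left alone below about 1.2 rad the lid sinks shut, above that it sinks back onto its stop; about 4 N at the handle lifts it.
- lid_handle (a point): Middle of the round grip bar of the lid's steel U-shaped handle: 10 mm thick, 110 mm long between its legs, parallel to the case's y, 38 mm off the lid's front wall (33 mm free behind it). Lid shut: 84 mm above the bench, 186 mm on the -x side of the hinge line and 18 mm above it. Can be held from above the whole way, turning between the fingers. Axes turn with the lid.
- cell0 (a point): Centre of the floor of one cell of the case (a bottle standing there has its origin here), 8 mm above the bench; front row (case -x), number 1 of 4 counted towards the case's +y; axes as the case's.
- cell1 (a point): Centre of the floor of one cell of the case (a bottle standing there has its origin here), 8 mm above the bench; front row (case -x), number 2 of 4 counted towards the case's +y; axes as the case's.
- cell2 (a point): Centre of the floor of one cell of the case (a bottle standing there has its origin here), 8 mm above the bench; front row (case -x), number 3 of 4 counted towards the case's +y; axes as the case's.
- cell3 (a point): Centre of the floor of one cell of the case (a bottle standing there has its origin here), 8 mm above the bench; front row (case -x), number 4 of 4 counted towards the case's +y; axes as the case's.
- cell4 (a point): Centre of the floor of one cell of the case (a bottle standing there has its origin here), 8 mm above the bench; hinge-side row (case +x), number 1 of 4 counted towards the case's +y; axes as the case's.
- cell5 (a point): Centre of the floor of one cell of the case (a bottle standing there has its origin here), 8 mm above the bench; hinge-side row (case +x), number 2 of 4 counted towards the case's +y; axes as the case's.
- cell6 (a point): Centre of the floor of one cell of the case (a bottle standing there has its origin here), 8 mm above the bench; hinge-side row (case +x), number 3 of 4 counted towards the case's +y; axes as the case's.
- cell7 (a point): Centre of the floor of one cell of the case (a bottle standing there has its origin here), 8 mm above the bench; hinge-side row (case +x), number 4 of 4 counted towards the case's +y; axes as the case's.
- bottle1: Bottle to be packed, standing on the bench at the start (may be absent: None): white plastic sample bottle with paper label: body 52 mm across and 60 mm tall, sloping shoulder up to 70 mm, then a grey-blue screw cap 34 mm across from 70 mm to the top at 96 mm; about 0.15 kg; origin: centre of its underside, z along its axis to the cap.
- bottle2: Bottle to be packed, standing on the bench at the start (may be absent: None): white plastic sample bottle with paper label: body 52 mm across and 60 mm tall, sloping shoulder up to 70 mm, then a grey-blue screw cap 34 mm across from 70 mm to the top at 96 mm; about 0.15 kg; origin: centre of its underside, z along its axis to the cap.
- bottle3: Bottle to be packed, standing on the bench at the start (may be absent: None): white plastic sample bottle with paper label: body 52 mm across and 60 mm tall, sloping shoulder up to 70 mm, then a grey-blue screw cap 34 mm across from 70 mm to the top at 96 mm; about 0.15 kg; origin: centre of its underside, z along its axis to the cap.
- bottle4: Bottle to be packed, standing on the bench at the start (may be absent: None): white plastic sample bottle with paper label: body 52 mm across and 60 mm tall, sloping shoulder up to 70 mm, then a grey-blue screw cap 34 mm across from 70 mm to the top at 96 mm; about 0.15 kg; origin: centre of its underside, z along its axis to the cap.
- bottle5: Bottle to be packed, standing on the bench at the start (may be absent: None): white plastic sample bottle with paper label: body 52 mm across and 60 mm tall, sloping shoulder up to 70 mm, then a grey-blue screw cap 34 mm across from 70 mm to the top at 96 mm; about 0.15 kg; origin: centre of its underside, z along its axis to the cap.
- bottle6: Bottle to be packed, standing on the bench at the start (may be absent: None): white plastic sample bottle with paper label: body 52 mm across and 60 mm tall, sloping shoulder up to 70 mm, then a grey-blue screw cap 34 mm across from 70 mm to the top at 96 mm; about 0.15 kg; origin: centre of its underside, z along its axis to the cap.
- packed1: Same kind of bottle, already standing in a cell of the case at the start (may be absent: None): white plastic sample bottle with paper label: body 52 mm across and 60 mm tall, sloping shoulder up to 70 mm, then a grey-blue screw cap 34 mm across from 70 mm to the top at 96 mm; about 0.15 kg; origin: centre of its underside, z along its axis to the cap.
- packed2: Same kind of bottle, already standing in a cell of the case at the start (may be absent: None): white plastic sample bottle with paper label: body 52 mm across and 60 mm tall, sloping shoulder up to 70 mm, then a grey-blue screw cap 34 mm across from 70 mm to the top at 96 mm; about 0.15 kg; origin: centre of its underside, z along its axis to the cap.
- packed3: Same kind of bottle, already standing in a cell of the case at the start (may be absent: None): white plastic sample bottle with paper label: body 52 mm across and 60 mm tall, sloping shoulder up to 70 mm, then a grey-blue screw cap 34 mm across from 70 mm to the top at 96 mm; about 0.15 kg; origin: centre of its underside, z along its axis to the cap.
- wide_jar: Wide white jar with flat white lid, 66 mm across, 74 mm tall, not to be packed; origin: centre of its underside.
- core_tube: Brown cardboard tube, upright, 48 mm across, 110 mm tall, not to be packed; origin: centre of its underside.
- tin: Bare metal tin, 63 mm across, 66 mm tall, not to be packed; origin: centre of its underside.
- tape_roll: Roll of brown tape lying flat, 84 mm across, 48 mm tall; origin: centre of its underside.
Not all that is in view belongs to the job. What is shaped like the bottle5 but pink is not meant.

How it is judged:
On the way, in this order (a step that is already met when the one before it is completed fails the run):
1. The lid rests open on its stop (value of joint lid above 1.74 rad and velocity of joint lid below 0.1 rad/s), for 0.3 s.
2. With the lid open, every bottle from the bench stands upright on the floor of a cell, let go (value of joint lid above 1.6 rad and (distance between bottle1 and cell0 below 0.014 m or distance between bottle1 and cell1 below 0.014 m or distance between bottle1 and cell2 below 0.014 m or distance between bottle1 and cell3 below 0.014 m or distance between bottle1 and cell4 below 0.014 m or distance between bottle1 and cell5 below 0.014 m or distance between bottle1 and cell6 below 0.014 m or distance between bottle1 and cell7 below 0.014 m) and angle between each of bottle1, bottle2, bottle3, bottle4, bottle5, bottle6's own z axis and vertical below 0.12 rad and (distance between bottle2 and cell0 below 0.014 m or distance between bottle2 and cell1 below 0.014 m or distance between bottle2 and cell2 below 0.014 m or distance between bottle2 and cell3 below 0.014 m or distance between bottle2 and cell4 below 0.014 m or distance between bottle2 and cell5 below 0.014 m or distance between bottle2 and cell6 below 0.014 m or distance between bottle2 and cell7 below 0.014 m) and (distance between bottle3 and cell0 below 0.014 m or distance between bottle3 and cell1 below 0.014 m or distance between bottle3 and cell2 below 0.014 m or distance between bottle3 and cell3 below 0.014 m or distance between bottle3 and cell4 below 0.014 m or distance between bottle3 and cell5 below 0.014 m or distance between bottle3 and cell6 below 0.014 m or distance between bottle3 and cell7 below 0.014 m) and (distance between bottle4 and cell0 below 0.014 m or distance between bottle4 and cell1 below 0.014 m or distance between bottle4 and cell2 below 0.014 m or distance between bottle4 and cell3 below 0.014 m or distance between bottle4 and cell4 below 0.014 m or distance between bottle4 and cell5 below 0.014 m or distance between bottle4 and cell6 below 0.014 m or distance between bottle4 and cell7 below 0.014 m) and (distance between bottle5 and cell0 below 0.014 m or distance between bottle5 and cell1 below 0.014 m or distance between bottle5 and cell2 below 0.014 m or distance between bottle5 and cell3 below 0.014 m or distance between bottle5 and cell4 below 0.014 m or distance between bottle5 and cell5 below 0.014 m or distance between bottle5 and cell6 below 0.014 m or distance between bottle5 and cell7 below 0.014 m) and (distance between bottle6 and cell0 below 0.014 m or distance between bottle6 and cell1 below 0.014 m or distance between bottle6 and cell2 below 0.014 m or distance between bottle6 and cell3 below 0.014 m or distance between bottle6 and cell4 below 0.014 m or distance between bottle6 and cell5 below 0.014 m or distance between bottle6 and cell6 below 0.014 m or distance between bottle6 and cell7 below 0.014 m) and contact force between the fingers and bottle1 below 0.2 N and contact force between the fingers and bottle2 below 0.2 N and contact force between the fingers and bottle3 below 0.2 N and contact force between the fingers and bottle4 below 0.2 N and contact force between the fingers and bottle5 below 0.2 N and contact force between the fingers and bottle6 below 0.2 N), for 0.3 s.
At the end, for the whole second after the job is handed in: The lid is shut (under 0.04 rad), every bottle, those packed before included, stands upright (within 0.12 rad) and at rest in a cell of its own (its origin within 14 mm of the cell's floor centre), and the other things on the bench are within 40 mm of where they were (value of joint lid below 0.04 rad and (distance between bottle1 and cell0 below 0.014 m or distance between bottle1 and cell1 below 0.014 m or distance between bottle1 and cell2 below 0.014 m or distance between bottle1 and cell3 below 0.014 m or distance between bottle1 and cell4 below 0.014 m or distance between bottle1 and cell5 below 0.014 m or distance between bottle1 and cell6 below 0.014 m or distance between bottle1 and cell7 below 0.014 m) and angle between each of bottle1, bottle2, bottle3, bottle4, bottle5, bottle6, packed1, packed2, packed3's own z axis and vertical below 0.12 rad and (distance between bottle2 and cell0 below 0.014 m or distance between bottle2 and cell1 below 0.014 m or distance between bottle2 and cell2 below 0.014 m or distance between bottle2 and cell3 below 0.014 m or distance between bottle2 and cell4 below 0.014 m or distance between bottle2 and cell5 below 0.014 m or distance between bottle2 and cell6 below 0.014 m or distance between bottle2 and cell7 below 0.014 m) and (distance between bottle3 and cell0 below 0.014 m or distance between bottle3 and cell1 below 0.014 m or distance between bottle3 and cell2 below 0.014 m or distance between bottle3 and cell3 below 0.014 m or distance between bottle3 and cell4 below 0.014 m or distance between bottle3 and cell5 below 0.014 m or distance between bottle3 and cell6 below 0.014 m or distance between bottle3 and cell7 below 0.014 m) and (distance between bottle4 and cell0 below 0.014 m or distance between bottle4 and cell1 below 0.014 m or distance between bottle4 and cell2 below 0.014 m or distance between bottle4 and cell3 below 0.014 m or distance between bottle4 and cell4 below 0.014 m or distance between bottle4 and cell5 below 0.014 m or distance between bottle4 and cell6 below 0.014 m or distance between bottle4 and cell7 below 0.014 m) and (distance between bottle5 and cell0 below 0.014 m or distance between bottle5 and cell1 below 0.014 m or distance between bottle5 and cell2 below 0.014 m or distance between bottle5 and cell3 below 0.014 m or distance between bottle5 and cell4 below 0.014 m or distance between bottle5 and cell5 below 0.014 m or distance between bottle5 and cell6 below 0.014 m or distance between bottle5 and cell7 below 0.014 m) and (distance between bottle6 and cell0 below 0.014 m or distance between bottle6 and cell1 below 0.014 m or distance between bottle6 and cell2 below 0.014 m or distance between bottle6 and cell3 below 0.014 m or distance between bottle6 and cell4 below 0.014 m or distance between bottle6 and cell5 below 0.014 m or distance between bottle6 and cell6 below 0.014 m or distance between bottle6 and cell7 below 0.014 m) and (distance between packed1 and cell0 below 0.014 m or distance between packed1 and cell1 below 0.014 m or distance between packed1 and cell2 below 0.014 m or distance between packed1 and cell3 below 0.014 m or distance between packed1 and cell4 below 0.014 m or distance between packed1 and cell5 below 0.014 m or distance between packed1 and cell6 below 0.014 m or distance between packed1 and cell7 below 0.014 m) and (distance between packed2 and cell0 below 0.014 m or distance between packed2 and cell1 below 0.014 m or distance between packed2 and cell2 below 0.014 m or distance between packed2 and cell3 below 0.014 m or distance between packed2 and cell4 below 0.014 m or distance between packed2 and cell5 below 0.014 m or distance between packed2 and cell6 below 0.014 m or distance between packed2 and cell7 below 0.014 m) and (distance between packed3 and cell0 below 0.014 m or distance between packed3 and cell1 below 0.014 m or distance between packed3 and cell2 below 0.014 m or distance between packed3 and cell3 below 0.014 m or distance between packed3 and cell4 below 0.014 m or distance between packed3 and cell5 below 0.014 m or distance between packed3 and cell6 below 0.014 m or distance between packed3 and cell7 below 0.014 m) and linear speed of each of bottle1, bottle2, bottle3, bottle4, bottle5, bottle6 below 0.02 m/s and distance of each of wide_jar, core_tube, tin, tape_roll from where it was at the start of the episode below 0.04 m); the robot touches nothing.
It fails at once if The lid is slammed shut (falling faster than 4 rad/s) (velocity of joint lid below -4 rad/s).
It fails at once if Another thing on the bench is moved by more than 60 mm or knocked over (distance of any of wide_jar, core_tube, tin, tape_roll from where it was at the start of the episode above 0.06 m or angle between any of wide_jar, core_tube, tin, tape_roll's own z axis and vertical above 0.6 rad).
Of bottle1, bottle2, bottle3, bottle4, bottle5, bottle6 only 4 to 6 are there at a start; the rules pass over those that are not, and their reading is None.
Of packed1, packed2, packed3 only 1 to 2 are there at a start; the rules pass over those that are not, and their reading is None.
At some moment in a run one of bottle1, bottle2, bottle3, bottle4, bottle5, bottle6 may be knocked a few centimetres aside while the robot is not near it.
It also fails if it takes over 210 s, if anything falls off the work surface, if the arm or the gripper's body presses on something with over 40 N, if the wrist force passes 120 N, or if a joint passes its speed limit or range.

## Working session

There is one attempt and no reset: what is moved stays moved. The work goes in short steps, Python scripts to look and compute and a tool call to move; the robot and the scene stay as the last step left them, time stands still between calls to the robot, and variables do not carry over. Pictures are saved under pics/ and viewed, at most 14 in all, crops included, and the job is handed in when it is done.

Besides the shell and the picture viewer there is one more tool, called after "Request:" by a JSON object that holds its "name" and its "arguments", one argument or row to a line. move_arm: Moves the arm, as the interface text tells. Its arguments: {"type":"object","properties":{"series":{"type":"string"},"jaw":{"type":"number"},"newtons":{"type":"number"}},"required":["series"]}

```bash
mkdir -p pics; ls
cat > h.py <<'E'
import numpy as np, cv2
from rig import robot
from scipy.spatial.transform import Rotation as R
def save(p,n): cv2.imwrite('pics/'+n,p['img'][:,:,::-1])
def proj(p,pts):
    T=np.array(p['world_to_cam']); rv=cv2.Rodrigues(T[:3,:3])[0]
    return cv2.projectPoints(np.array(pts,float).reshape(-1,3),rv,T[:3,3],np.array(p['mtx']),np.array(p['distortion']))[0].reshape(-1,2)
def ray(p,uv,z):
    T=np.array(p['world_to_cam']); n=cv2.undistortPoints(np.array(uv,float).reshape(-1,1,2),np.array(p['mtx']),np.array(p['distortion'])).reshape(-1,2)
    d=np.c_[n,np.ones(len(n))]@T[:3,:3]; c=-T[:3,:3].T@T[:3,3]
    return c+d*((z-c[2])/d[:,2])[:,None]
def st():
    o=robot.get_obs(); r=R.from_quat(o['tool_rot'])
    print('t%.2f'%o['time'],np.round(o['position'],4),'x',np.round(r.apply([1,0,0]),3),'z',np.round(r.apply([0,0,1]),3),'F',np.round(o['ft_force'],1),'w%.4f'%o['grip_width'],'g%.1f'%o['grip_force'],'q',np.round(o['q'],2)); return o,r
E
python3 - <<'E'
from h import *
for c in ['top','side']:
    p=robot.camera(c); save(p,c+'0.png')
    for t in ['case','lid_handle','lid','bottle1','wide_jar','core_tube','tin','tape_roll']:
        for d in robot.tip_of(p,t): print(c,t,round(d['p'],2),np.round(d['xyz'],3),np.round(proj(p,d['xyz'])[0]))
st()
E
```

```text
pics
top case 0.88 [ 0.537 -0.192 -0.003] [383. 214.]
top case 0.64 [ 0.502 -0.22   0.01 ] [395. 226.]
top case 0.36 [ 0.527 -0.087  0.007] [342. 217.]
top lid_handle 0.81 [ 0.432 -0.169  0.089] [380. 250.]Traceback (most recent call last):
  File "<stdin>", line 5, in <module>
ValueError: it knows: bottle, case, cell, core_tube, lid_handle, packed, tape_roll, tin, wide_jar
```

Run:
```python
from h import *
for c in ['top','side']:
    p=robot.camera(c); save(p,c+'0.png')
    T=np.array(p['world_to_cam']); print(c,-T[:3,:3].T@T[:3,3])
    for t in ['case','lid_handle','bottle1','wide_jar','core_tube','tin','tape_roll']:
        for d in robot.tip_of(p,t): print(c,t,round(d['p'],2),np.round(d['xyz'],3),np.round(proj(p,d['xyz'])[0]))
st()
```

```text
top [0.24204667 0.00232702 1.45831232]
top case 0.57 [ 0.538 -0.196 -0.004] [384. 213.]
top case 0.35 [ 0.514  0.354 -0.001] [166. 226.]
top lid_handle 0.64 [ 0.432 -0.169  0.088] [380. 250.]
top bottle1 0.87 [0.541 0.072 0.001] [279. 213.]
top bottle1 0.8 [ 0.605  0.256 -0.001] [206. 190.]
top bottle1 0.78 [ 0.462  0.028 -0.001] [297. 244.]
top bottle1 0.68 [ 0.502  0.254 -0.003] [206. 230.]
top bottle1 0.65 [ 0.514 -0.154  0.004] [369. 222.]
top bottle1 0.64 [0.512 0.349 0.002] [168. 226.]
top bottle1 0.56 [ 0.387  0.174 -0.001] [238. 275.]
top wide_jar 0.55 [ 0.5   -0.22   0.009] [395. 227.]
top wide_jar 0.39 [ 0.316 -0.39  -0.004] [466. 299.]
top core_tube 0.85 [ 0.603  0.162 -0.002] [243. 190.]
top tin 0.67 [0.592 0.365 0.001] [162. 195.]
top tape_roll 0.58 [ 0.316 -0.391 -0.004] [466. 300.]
side [-0.43671422  0.54781081  1.01884321]
side bottle1 0.8 [ 0.538  0.074 -0.   ] [263. 258.]
side bottle1 0.8 [0.46  0.032 0.001] [295. 269.]
side bottle1 0.78 [ 0.381  0.173 -0.002] [260. 316.]
side bottle1 0.73 [ 0.504  0.252 -0.001] [203. 296.]
side bottle1 0.63 [ 0.506  0.349 -0.005] [164. 315.]
side bottle1 0.57 [ 0.498  0.161 -0.001] [240. 282.]
side wide_jar 0.88 [0.4   0.369 0.   ] [175. 349.]
side core_tube 0.85 [0.6   0.163 0.003] [219. 256.]
side core_tube 0.55 [ 0.505  0.252 -0.002] [203. 296.]
side tin 0.72 [ 0.604  0.365 -0.004] [141. 291.]
side tape_roll 0.55 [ 0.314 -0.39   0.002] [467. 237.]
t0.95 [ 0.175  -0.6     0.2446] x [0.96 0.28 0.  ] z [ 0.  0. -1.] F [ 0.1 -0.1 -0.3] w0.0871 g0.0 q [-1.47  0.53  1.43  0.    1.18 -0.18]
```

View pics/top0.png

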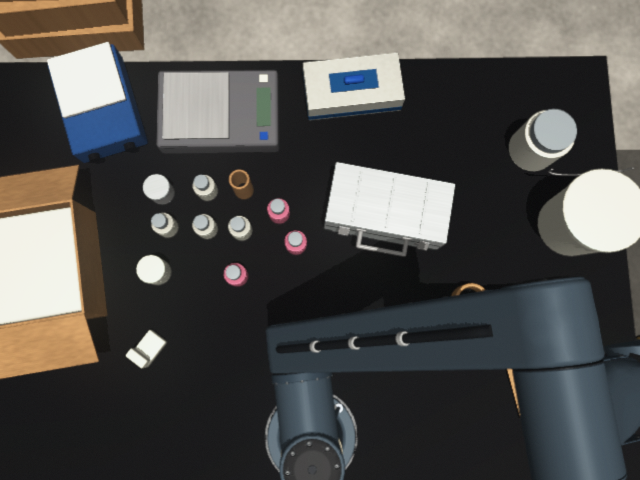

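View pics/side0.png

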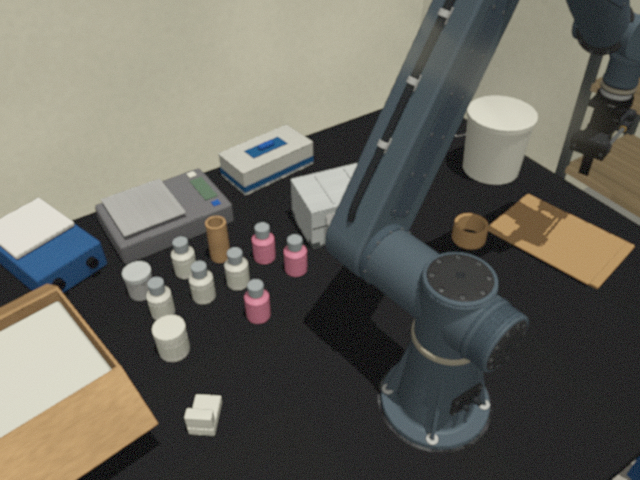

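The top view shows four white bottles at about (204,187), (163,224), (204,226) and (240,228). The look-alikes are the pink bottles at (278,210), (295,241) and (235,273), the jar at (153,268), the tin at (157,188), the core tube at (240,183) and the tape roll at (468,290). The case is shut, with its handle at (383,246). I'll check it all in one crop.

Run:
```python
from h import *
p=robot.camera('top'); im=p['img'][:,:,::-1]
a=cv2.resize(im[150:300,130:330],None,fx=4,fy=4,interpolation=cv2.INTER_CUBIC)
b=cv2.resize(im[155:260,315:465],None,fx=5,fy=5,interpolation=cv2.INTER_CUBIC)
cv2.imwrite('pics/a.png',a)
for k in range(0,750,50): cv2.putText(b,str(315+k//5),(k,10),0,.35,(0,255,255)); cv2.line(b,(k,0),(k,525),(0,90,90),1)
for k in range(0,525,50): cv2.putText(b,str(155+k//5),(0,k+10),0,.35,(0,255,255)); cv2.line(b,(0,k),(750,k),(0,90,90),1)
cv2.imwrite('pics/b.png',b)
```

```text
(no output)
```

View pics/b.png

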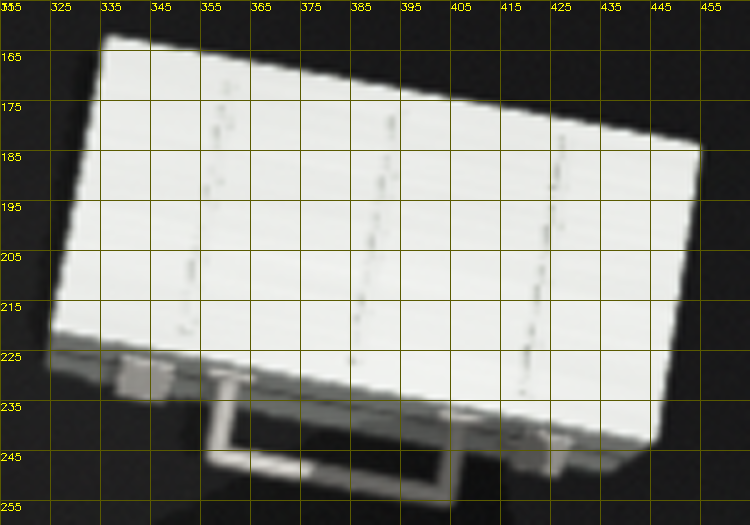

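View pics/a.png

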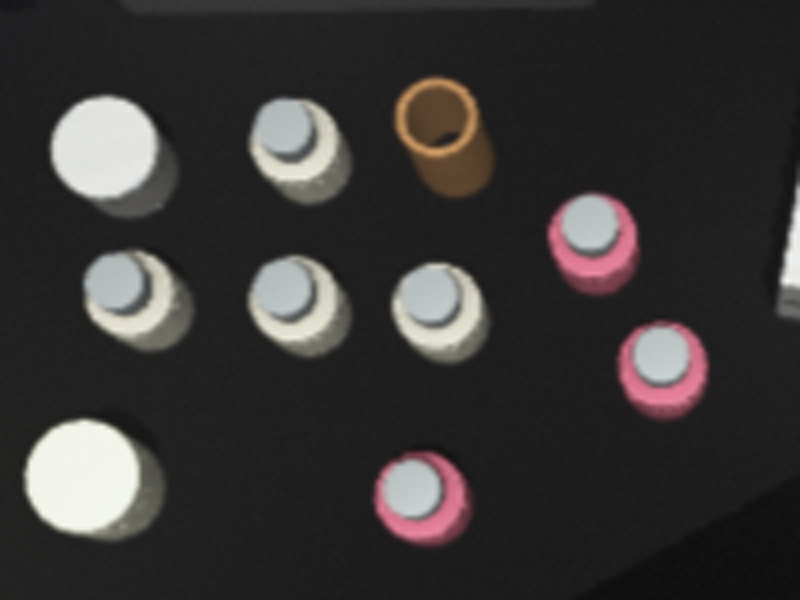

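The crops confirm the choice: four bottles are white, three are pink, and the tin, jar and tube are set apart. The lid-top corners are at (336,162), (455,184), (446,243) and (325,221).

Run:
```python
from h import *
p=robot.camera('top')
c=ray(p,[(336,162),(455.2,184),(446.4,243),(325,221)],.118)[:,:2]; print(np.round(c,4))
ctr=c.mean(0); ex=((c[0]+c[1])-(c[2]+c[3]));ey=((c[0]+c[3])-(c[1]+c[2]))
print(ctr, np.linalg.norm(ex)/2,np.linalg.norm(ey)/2,np.degrees(np.arctan2(ex[1],ex[0])),np.degrees(np.arctan2(-ey[0],ey[1])))
print(ray(p,[(357.5,246),(405,255)],.084))
print(np.round(ray(p,[(201.2,181.7),(159.2,220.5),(200.7,222),(237.7,223.5)],.096),4))
```

```text
[[ 0.6381 -0.0697]
 [ 0.5803 -0.3483]
 [ 0.4407 -0.32  ]
 [ 0.4971 -0.0408]]
[ 0.53902332 -0.19470134] 0.1432065621277956 0.2847036716831983 -11.534835755381447 -11.571047255420446
[[ 0.44215979 -0.11733964  0.084     ]
 [ 0.41877506 -0.22880637  0.084     ]]
[[0.601  0.2503 0.096 ]
 [0.5089 0.3472 0.096 ]
 [0.5037 0.2503 0.096 ]
 [0.4987 0.1638 0.096 ]]
```

```bash
cat >> h.py <<'E'
C=np.array([.5390,-.1947]);EX=np.array([.9798,-.2002]);EY=np.array([.2002,.9798])
def rel(x,y,z,yaw,o=None):
    "row (mm, deg) from present pose to tool-down pose at world x,y,z, yaw deg of tool x"
    o=o or robot.get_obs(); r=R.from_quat(o['tool_rot'])
    t=r.inv().apply(np.array([x,y,z])-o['position'])*1000
    w=(r.inv()*R.from_euler('ZX',[yaw,180],degrees=True)).as_rotvec(degrees=True)
    print(np.round(t,1),np.round(w,1))
def handle(th):
    d=.186*np.cos(th)-.018*np.sin(th); h=C+EX*(.076-d); return h[0],h[1],.066+.186*np.sin(th)+.018*np.cos(th)
E
python3 - <<'E'
from h import *
h=handle(0); print(h); rel(h[0],h[1],.24,78.45); rel(h[0],h[1],.16,78.45)
E
```

```text
(np.float64(0.43122200000000005), np.float64(-0.172678), np.float64(0.084))
[ 365.6 -338.4    4.6] [ -0.   -0.  -62.2]
[ 365.6 -338.4   84.6] [ -0.   -0.  -62.2]
```

Request:
{"name": "move_arm", "arguments": {
  "series": "365.6 -338.4 5 0 0 -62.2;365.6 -338.4 5 0 0 -62.2;365.6 -338.4 5 0 0 -62.2;365.6 -338.4 5 0 0 -62.2;365.6 -338.4 5 0 0 -62.2;365.6 -338.4 5 0 0 -62.2;365.6 -338.4 5 0 0 -62.2;365.6 -338.4 5 0 0 -62.2",
  "jaw": 0.38,
  "newtons": 20
}}

```text
time: 1.72
position: [0.3472, -0.3125, 0.2415]
tool_rot: [0.799, 0.601, 0.0, 0.0]
ft_force: [1.8, -0.8, 0.1]
grip_width: 0.0416
grip_force: 0.0
```

Run:
```python
from h import *
st(); h=handle(0); rel(h[0],h[1],.16,78.45)
```

```text
t1.72 [ 0.3472 -0.3125  0.2415] x [ 0.278  0.961 -0.   ] z [ 0.001 -0.001 -1.   ] F [ 1.8 -0.8  0.1] w0.0416 g0.0 q [-0.97  0.32  1.82  0.    1.   -0.69]
[157.7  41.9  81.4] [ 0.   0.  -4.6]
```

Request:
{"name": "move_arm", "arguments": {
  "series": "130 35 0 0 0 -4;130 35 50 0 0 -4;130 35 75 0 0 -4;130 35 75 0 0 -4;130 35 75 0 0 -4;130 35 75 0 0 -4;130 35 75 0 0 -4;130 35 75 0 0 -4"
}}

```text
time: 2.38
position: [0.4174, -0.2009, 0.1672]
tool_rot: [0.78, 0.626, 0.0, 0.001]
ft_force: [0.4, 0.0, -0.4]
grip_width: 0.0329
grip_force: 0.0
```

Run:
```python
from h import *
st(); h=handle(0); rel(h[0],h[1],.12,78.45); rel(h[0],h[1],.087,78.45)
```

```text
t2.38 [ 0.4174 -0.2009  0.1672] x [ 0.217  0.976 -0.002] z [ 0.002 -0.002 -1.   ] F [ 0.4  0.  -0.4] w0.0329 g0.0 q [-0.69  0.44  1.91 -0.    0.79 -0.47]
[30.7  7.3 47.2] [ 0.1  0.1 -1. ]
[30.7  7.2 80.2] [ 0.1  0.1 -1. ]
```

Request:
{"name": "move_arm", "arguments": {
  "series": "31 7 20 0 0 -1;31 7 50 0 0 -1;31 7 80 0 0 -1;31 7 80 0 0 -1;31 7 80 0 0 -1;31 7 80 0 0 -1"
}}

```text
time: 2.88
position: [0.431, -0.1721, 0.0876]
tool_rot: [0.775, 0.632, 0.0, 0.001]
ft_force: [-0.5, -0.6, 0.6]
grip_width: 0.0329
grip_force: 0.0
```

Run:
```python
from h import *
st(); h=handle(0); rel(h[0],h[1],.087,78.45)
p=robot.camera('side'); im=p['img'][:,:,::-1]; u=proj(p,h)[0].astype(int); print(u)
cv2.imwrite('pics/c.png',cv2.resize(im[u[1]-70:u[1]+70,u[0]-100:u[0]+100],None,fx=4,fy=4))
```

```text
t2.88 [ 0.431  -0.1721  0.0876] x [ 0.2    0.98  -0.001] z [ 0.002 -0.002 -1.   ] F [-0.5 -0.6  0.6] w0.0329 g0.0 q [-0.62  0.6   1.96 -0.    0.58 -0.42]
[-0.6  0.3  0.6] [0.1 0.1 0. ]
[372 218]
```

View pics/c.png

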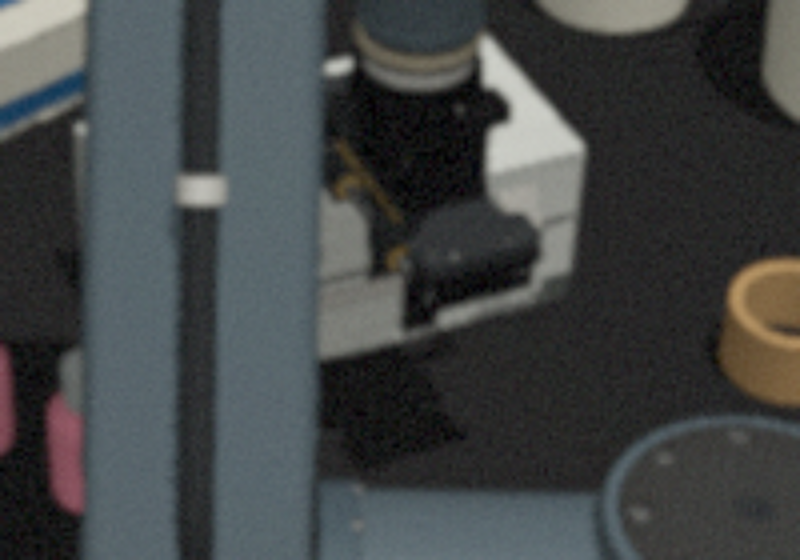

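Request:
{"name": "move_arm", "arguments": {
  "series": "0 0 0 0 0 0;0 0 0 0 0 0;0 0 0 0 0 0;0 0 0 0 0 0;0 0 0 0 0 0",
  "jaw": 0,
  "newtons": 20
}}

```text
time: 3.35
position: [0.4323, -0.1713, 0.087]
tool_rot: [0.774, 0.633, 0.001, 0.002]
ft_force: [3.0, 1.4, 2.2]
grip_width: 0.0092
grip_force: 20.0
```

Run:
```python
from h import *
st()
th=np.arange(0,1.86,.1); H=np.array([handle(t) for t in th]); d=((H[:,:2]-H[0,:2])@EX)*1000; z=-(H[:,2]-H[0,2])*1000
for a,b in ((0,7),(7,14),(14,19)): print(';'.join('0 %.1f %.1f 0 0 0'%(d[i]-d[a],z[i]-z[a]) for i in range(a,b)))
```

```text
t3.35 [ 0.4323 -0.1713  0.087 ] x [ 0.2    0.98  -0.001] z [ 0.005 -0.002 -1.   ] F [3.  1.4 2.2] w0.0092 g20.0 q [-0.62  0.6   1.96  0.    0.58 -0.42]
0 0.0 0.0 0 0 0;0 2.7 -18.5 0 0 0;0 7.3 -36.6 0 0 0;0 13.6 -54.2 0 0 0;0 21.7 -71.0 0 0 0;0 31.4 -87.0 0 0 0;0 42.7 -101.9 0 0 0
0 0.0 0.0 0 0 0;0 14.0 -12.4 0 0 0;0 29.1 -23.3 0 0 0;0 45.3 -32.6 0 0 0;0 62.3 -40.3 0 0 0;0 80.0 -46.3 0 0 0;0 98.3 -50.4 0 0 0
0 0.0 0.0 0 0 0;0 18.7 -0.5 0 0 0;0 37.3 1.0 0 0 0;0 55.7 4.2 0 0 0;0 73.7 9.3 0 0 0
```

Request:
{"name": "move_arm", "arguments": {
  "series": "0 3 -18 0 0 0;0 7 -36.5 0 0 0;0 13.5 -54 0 0 0;0 21.5 -71 0 0 0;0 31.5 -87 0 0 0;0 42.5 -102 0 0 0;0 55 -115.5 0 0 0"
}}

```text
time: 3.93
position: [0.4835, -0.1819, 0.2022]
tool_rot: [0.774, 0.633, -0.001, -0.0]
ft_force: [0.4, -3.6, -5.7]
grip_width: 0.0089
grip_force: 20.0
```

Request:
{"name": "move_arm", "arguments": {
  "series": "0 14 -12.5 0 0 0;0 29 -23.5 0 0 0;0 45.5 -32.5 0 0 0;0 62.5 -40.5 0 0 0;0 80 -46.5 0 0 0;0 98.5 -50.5 0 0 0;0 117 -51 0 0 0;0 117 -51 0 0 0"
}}

```text
time: 4.6
position: [0.6035, -0.2066, 0.2564]
tool_rot: [0.774, 0.633, 0.002, 0.005]
ft_force: [-0.2, -0.6, 13.3]
grip_width: 0.0092
grip_force: 20.0
```

Run:
```python
from h import *
st()
for t in (1.5,1.6,1.7,1.8): h=handle(t); rel(h[0],h[1],h[2]+.003,78.45)
```

```text
t4.60 [ 0.6035 -0.2066  0.2564] x [ 0.198  0.98  -0.003] z [ 0.009 -0.005 -1.   ] F [-0.2 -0.6 13.3] w0.0092 g20.0 q [-0.5   0.53  1.39  0.    1.21 -0.31]
[-1.3 15.2  0.7] [0.6 0.2 0.1]
[-1.3 33.8  2.3] [0.6 0.2 0.1]
[-1.3 52.2  5.8] [0.6 0.2 0.1]
[-1.3 70.1 11. ] [0.6 0.2 0.1]
```

Request:
{"name": "move_arm", "arguments": {
  "series": "0 15 0.5 0 0 0;0 34 2 0 0 0;0 43 4 0 0 0;0 52 5.5 0 0 0;0 61 8 0 0 0;0 67 10 0 0 0;0 67 10 0 0 0;0 67 10 0 0 0"
}}

```text
time: 5.27
position: [0.6686, -0.22, 0.2467]
tool_rot: [0.774, 0.633, 0.003, 0.006]
ft_force: [3.5, -1.4, 9.1]
grip_width: 0.0094
grip_force: 20.1
```

Request:
{"name": "move_arm", "arguments": {
  "series": "0 0 0 0 0 0;0 0 0 0 0 0;0 0 0 0 0 0;0 0 -30 0 0 0;0 0 -60 0 0 0;0 0 -80 0 0 0;0 0 -80 0 0 0;0 0 -80 0 0 0",
  "jaw": 0.45
}}

```text
time: 5.93
position: [0.6642, -0.2177, 0.323]
tool_rot: [0.774, 0.633, -0.0, -0.0]
ft_force: [0.2, 0.7, -0.3]
grip_width: 0.0383
grip_force: 0.0
```

Run:
```python
from h import *
st()
p=robot.camera('top'); save(p,'top1.png')
for d in robot.tip_of(p,'lid_handle')+robot.tip_of(p,'packed1'): print(round(d['p'],2),np.round(d['xyz'],3),np.round((d['xyz'][:2]-C)@np.c_[EX,EY],3))
p=robot.camera('side'); save(p,'side1.png')
for d in robot.tip_of(p,'lid_handle'): print(round(d['p'],2),np.round(d['xyz'],3),handle(1.8))
```

```text
t5.93 [ 0.6642 -0.2177  0.323 ] x [ 0.198  0.98  -0.   ] z [-0.  0. -1.] F [ 0.2  0.7 -0.3] w0.0383 g0.0 q [-0.48  0.57  1.13 -0.    1.44 -0.28]
0.73 [ 0.396  0.37  -0.001] [-0.253  0.525]
0.66 [ 0.602  0.164 -0.002] [-0.01   0.364]
0.8 [ 0.55  -0.301  0.009] [ 0.032 -0.102]
0.68 [ 0.671 -0.223  0.242] (np.float64(0.6720459122599536), np.float64(-0.2218849271631381), np.float64(0.24304602163886874))
0.45 [ 0.508  0.35  -0.002] (np.float64(0.6720459122599536), np.float64(-0.2218849271631381), np.float64(0.24304602163886874))
```

View pics/side1.png

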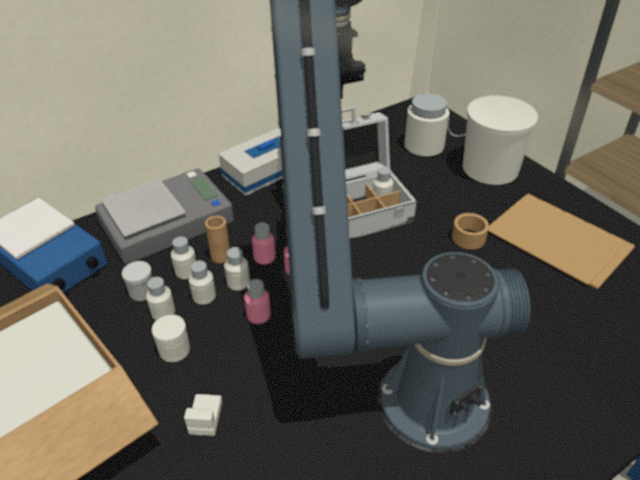

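View pics/top1.png

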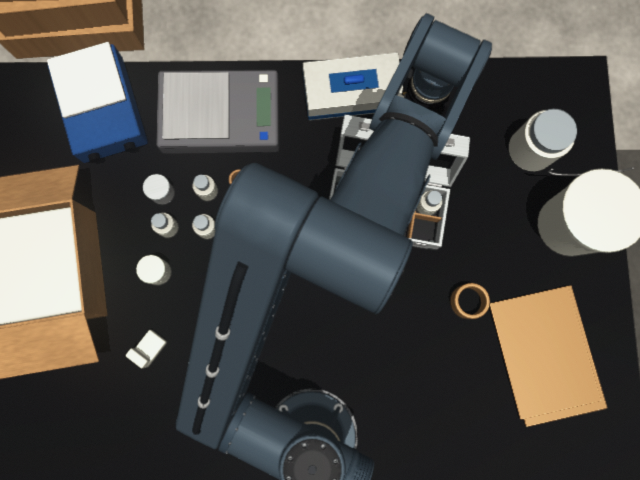

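Run:
```python
from h import *
rel(.4987,.1638,.22,168.45)
```

```text
[ 340.9 -236.9  101.8] [ -0.1  -0.3 -89.9]
```

Request:
{"name": "move_arm", "arguments": {
  "series": "340 -237 0 0 0 -90;340 -237 0 0 0 -90;340 -237 0 0 0 -90;340 -237 0 0 0 -90;340 -237 0 0 0 -90;340 -237 0 0 0 -90;340 -237 30 0 0 -90;340 -237 60 0 0 -90",
  "jaw": 0.65
}}

```text
time: 6.85
position: [0.5332, 0.086, 0.2998]
tool_rot: [0.373, 0.928, 0.001, 0.001]
ft_force: [1.5, 0.9, 0.2]
grip_width: 0.0565
grip_force: 0.0
```

Run:
```python
from h import *
st();rel(.4987,.1638,.18,168.45)
```

```text
t6.85 [0.5332 0.086  0.2998] x [-0.722  0.692 -0.002] z [ 0.003  0.    -1.   ] F [1.5 0.9 0.2] w0.0565 g0.0 q [-0.05  0.35  1.58  0.    1.21 -0.85]
[ 79.   32.  119.7] [  0.1   0.2 -32.2]
```

Request:
{"name": "move_arm", "arguments": {
  "series": "79 32 30 0 0 -32;79 32 60 0 0 -32;79 32 90 0 0 -32;79 32 120 0 0 -32;79 32 120 0 0 -32;79 32 120 0 0 -32;79 32 120 0 0 -32"
}}

```text
time: 7.43
position: [0.4992, 0.1622, 0.1783]
tool_rot: [0.107, 0.994, -0.0, -0.001]
ft_force: [0.5, -1.0, 0.6]
grip_width: 0.0564
grip_force: 0.0
```

```bash
cat >> h.py <<'E'
CELL=[C+EX*(-.034 if i<4 else .034)+EY*(.068*(i%4)-.102) for i in range(8)]
def look(c='side',th='bottle1'):
    p=robot.camera(c)
    for d in robot.tip_of(p,th)+(robot.tip_of(p,'packed1') if c=='top' else []): print(c,round(d['p'],2),np.round(d['xyz'],3),'case',np.round((d['xyz'][:2]-C)@np.c_[EX,EY],3))
    return p
E
python3 - <<'E'
from h import *
st();rel(.4987,.1638,.094,168.45)
look('side');p=look('top'); save(p,'top2.png')
cv2.imwrite('pics/d.png',cv2.resize(p['img'][100:300,140:480,::-1],None,fx=2.3,fy=2.3))
E
```

```text
t7.43 [0.4992 0.1622 0.1783] x [-0.977  0.212  0.001] z [-0.001 -0.    -1.   ] F [ 0.5 -1.   0.6] w0.0564 g0.0 q [ 0.1   0.49  1.75 -0.    0.91 -1.26]
[ 0.7  1.5 84.3] [-0.  -0.1 -0.7]
side 0.82 [ 0.505  0.252 -0.001] case [-0.123  0.431]
side 0.82 [ 0.54   0.073 -0.002] case [-0.053  0.262]
side 0.72 [ 0.496  0.163 -0.001] case [-0.114  0.342]
side 0.68 [ 0.6    0.255 -0.001] case [-0.03   0.453]
side 0.64 [0.508 0.35  0.   ] case [-0.139  0.528]
side 0.58 [ 0.384  0.174 -0.003] case [-0.226  0.33 ]
side 0.39 [ 0.312 -0.392 -0.003] case [-0.183 -0.239]
side 0.35 [ 0.54  -0.198 -0.   ] case [ 0.002 -0.003]
top 0.92 [ 0.511  0.352 -0.001] case [-0.137  0.53 ]
top 0.92 [ 0.462  0.027 -0.001] case [-0.119  0.202]
top 0.75 [0.54  0.072 0.002] case [-0.052  0.262]
top 0.51 [ 0.386  0.176 -0.001] case [-0.224  0.333]
top 0.93 [ 0.582 -0.168  0.01 ] case [0.036 0.034]
top 0.76 [ 0.549 -0.301  0.007] case [ 0.031 -0.102]
```

View pics/d.png

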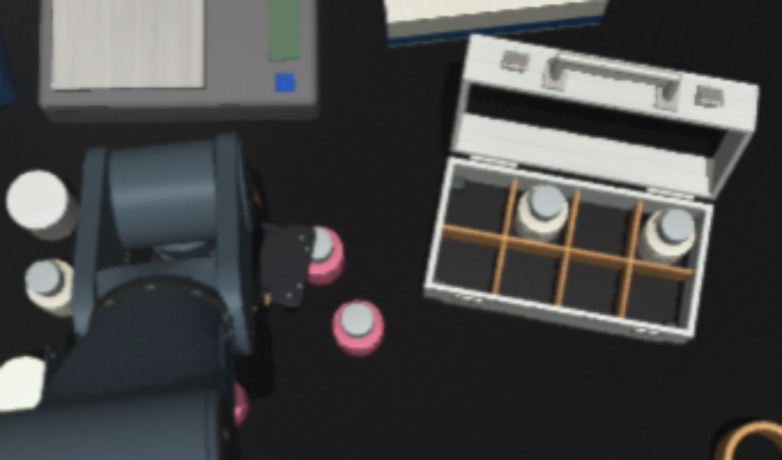

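The lid is open. There are packed bottles in cells 4 and 6, so the front row 0–3 is free for the four white bottles.

Request:
{"name": "move_arm", "arguments": {
  "series": "0.5 1.5 35 0 0 0;0.5 1.5 70 0 0 0;0.5 1.5 84 0 0 0;0.5 1.5 84 0 0 0;0.5 1.5 84 0 0 0"
}}

```text
time: 8.1
position: [0.4992, 0.1635, 0.095]
tool_rot: [0.106, 0.994, -0.0, -0.0]
ft_force: [-0.0, 0.9, 0.4]
grip_width: 0.0567
grip_force: 0.0
```

Request:
{"name": "move_arm", "arguments": {
  "series": "0 0 0 0 0 0;0 0 0 0 0 0;0 0 0 0 0 0;0 0 0 0 0 0;0 0 -40 0 0 0;0 0 -80 0 0 0;0 0 -120 0 0 0;0 0 -120 0 0 0",
  "jaw": 0,
  "newtons": 20
}}

```text
time: 8.77
position: [0.5037, 0.1645, 0.2224]
tool_rot: [0.106, 0.994, 0.002, 0.008]
ft_force: [1.7, 0.0, -1.1]
grip_width: 0.0329
grip_force: 20.0
```

Run:
```python
from h import *
st();c=CELL[0];print(np.round(CELL,4));rel(c[0],c[1],.215,168.45)
```

```text
t8.77 [0.5037 0.1645 0.2224] x [-0.978  0.21  -0.015] z [ 0.016  0.002 -1.   ] F [ 1.7  0.  -1.1] w0.0329 g20.0 q [ 0.1   0.42  1.71  0.    1.   -1.25]
[[ 0.4853 -0.2878]
 [ 0.4989 -0.2212]
 [ 0.5125 -0.1546]
 [ 0.5261 -0.088 ]
 [ 0.5519 -0.3014]
 [ 0.5655 -0.2348]
 [ 0.5791 -0.1682]
 [ 0.5927 -0.1016]]
[ -76.8 -446.1    6.3] [ 0.3  0.9 -0.6]
```

Request:
{"name": "move_arm", "arguments": {
  "series": "-76 -446 5 0 0 0;-76 -446 5 0 0 0;-76 -446 5 0 0 0;-76 -446 5 0 0 0;-76 -446 5 0 0 0;-76 -446 5 0 0 0;-76 -446 5 0 0 0;-76 -446 5 0 0 0"
}}

```text
time: 9.43
position: [0.4838, -0.1711, 0.2113]
tool_rot: [0.106, 0.994, 0.0, 0.0]
ft_force: [0.2, -0.4, -1.6]
grip_width: 0.0331
grip_force: 20.0
```

Run:
```python
from h import *
st();c=CELL[0];rel(c[0],c[1],.205,168.45)
```

```text
t9.43 [ 0.4838 -0.1711  0.2113] x [-0.978  0.211 -0.   ] z [ 0.  0. -1.] F [ 0.2 -0.4 -1.6] w0.0331 g20.0 q [-0.56  0.42  1.75  0.    0.97 -1.92]
[ -26.  -113.9    6.3] [ 0.   0.  -0.6]
```

Request:
{"name": "move_arm", "arguments": {
  "series": "-26 -114 5 0 0 -0.6;-26 -114 5 0 0 -0.6;-26 -114 5 0 0 -0.6;-26 -114 5 0 0 -0.6;-26 -114 5 0 0 -0.6;-26 -114 5 0 0 -0.6"
}}

```text
time: 9.93
position: [0.4853, -0.2853, 0.2057]
tool_rot: [0.101, 0.995, 0.001, -0.001]
ft_force: [0.6, -0.2, -2.1]
grip_width: 0.0331
grip_force: 20.0
```

Run:
```python
from h import *
st();c=CELL[0];rel(c[0],c[1],.103,168.45)
p=robot.camera('side');T=robot.search_frame(p,'bottle1')
for d in T: print(round(d['p'],2),np.round(d['xyz'],3))
u=proj(p,[*c,.12])[0].astype(int)
cv2.imwrite('pics/e.png',cv2.resize(p['img'][u[1]-80:u[1]+70,u[0]-100:u[0]+100,::-1],None,fx=3,fy=3))
```

```text
t9.93 [ 0.4853 -0.2853  0.2057] x [-0.98   0.201  0.002] z [-0.001  0.002 -1.   ] F [ 0.6 -0.2 -2.1] w0.0331 g20.0 q [-0.73  0.49  1.63  0.    1.02 -2.1 ]
[ -0.7  -2.7 102.7] [ 0.1 -0.1 -0. ]
0.91 [0.586 0.262 0.059]
0.9 [0.486 0.256 0.058]
0.76 [ 0.471 -0.274  0.144]
0.61 [0.366 0.184 0.055]
0.6 [0.493 0.354 0.058]
0.56 [0.525 0.084 0.053]
0.54 [0.452 0.051 0.061]
```

View pics/e.png

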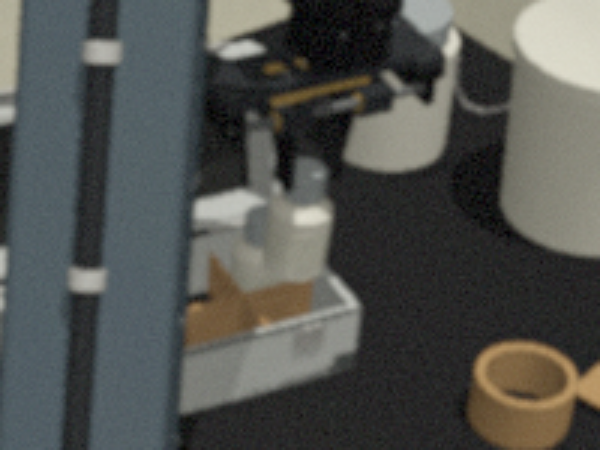

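Request:
{"name": "move_arm", "arguments": {
  "series": "-0.5 -2.5 30 0 0 0;-0.5 -2.5 60 0 0 0;-0.5 -2.5 85 0 0 0;-0.5 -2.5 95 0 0 0;-0.5 -2.5 101 0 0 0;-0.5 -2.5 101 0 0 0;-0.5 -2.5 101 0 0 0"
}}

```text
time: 10.62
position: [0.4846, -0.2865, 0.1179]
tool_rot: [0.098, 0.995, -0.001, -0.001]
ft_force: [-21.4, 10.5, 81.0]
grip_width: 0.0239
grip_force: 44.7
```

Run:
```python
from h import *
st();c=CELL[0];rel(c[0],c[1],.103,168.45)
```

```text
t10.62 [ 0.4846 -0.2865  0.1179] x [-0.981  0.194  0.002] z [-0.002 -0.002 -1.   ] F [-21.4  10.5  81. ] w0.0239 g44.7 q [-0.73  0.62  1.7  -0.    0.82 -2.1 ]
[-0.9 -1.2 14.9] [-0.1 -0.1  0.3]
```

Request:
{"name": "move_arm", "arguments": {
  "series": "0 0 -6 0 0 0;0 0 -14 0 0 0;0 0 -14 0 0 0"
}}

```text
time: 10.87
position: [0.4876, -0.2876, 0.1241]
tool_rot: [0.099, 0.995, -0.002, 0.003]
ft_force: [-2.6, 4.0, 20.9]
grip_width: 0.0051
grip_force: 11.8
```

Run:
```python
from h import *
st()
c=CELL[0]
p=robot.camera('side');u=proj(p,[*c,.08])[0].astype(int)
a=cv2.resize(p['img'][u[1]-50:u[1]+50,u[0]-65:u[0]+65,::-1],None,fx=5,fy=5,interpolation=2)
cv2.imwrite('pics/f.png',a[:,:])
look('top')
```

```text
t10.87 [ 0.4876 -0.2876  0.1241] x [-0.98   0.198 -0.006] z [ 0.005 -0.004 -1.   ] F [-2.6  4.  20.9] w0.0051 g11.8 q [-0.73  0.61  1.69  0.    0.83 -2.1 ]
top 0.94 [ 0.604  0.254 -0.004] case [-0.026  0.453]
top 0.92 [ 0.512  0.351 -0.   ] case [-0.136  0.529]
top 0.85 [ 0.503  0.251 -0.002] case [-0.125  0.429]
top 0.71 [0.542 0.074 0.001] case [-0.051  0.264]
top 0.59 [ 0.385  0.174 -0.002] case [-0.225  0.33 ]
top 0.59 [0.463 0.03  0.001] case [-0.119  0.205]
```

View pics/f.png

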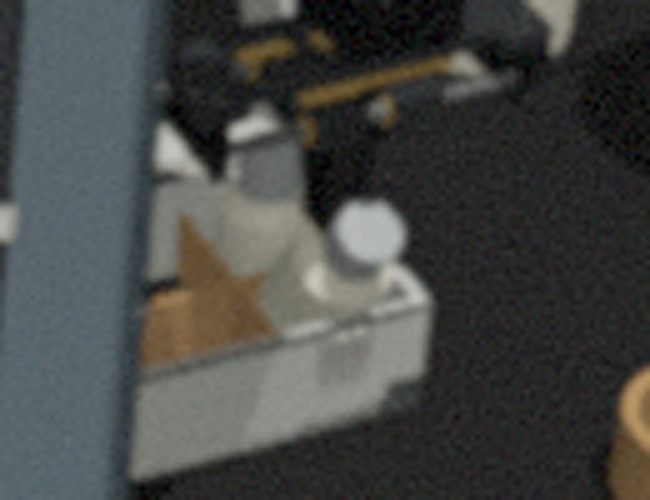

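The bottle had been caught only by the top of its cap, because I lifted before the fingers had closed. It tipped inside cell 0. I'll back off and look.

Request:
{"name": "move_arm", "arguments": {
  "series": "0 0 -10 0 0 0;0 0 -25 0 0 0;0 0 -60 0 0 0;0 0 -100 0 0 0;0 40 -130 0 0 0;0 80 -130 0 0 0;0 120 -130 0 0 0;0 120 -130 0 0 0"
}}

```text
time: 11.73
position: [0.5099, -0.1634, 0.2506]
tool_rot: [0.097, 0.995, 0.002, 0.0]
ft_force: [-1.4, -0.5, 0.0]
grip_width: 0.0003
grip_force: 0.0
```

Run:
```python
from h import *
st()
c=CELL[0]
p=look('side');u=proj(p,[*c,.06])[0].astype(int)
a=cv2.resize(p['img'][u[1]-50:u[1]+50,u[0]-65:u[0]+65,::-1],None,fx=4,fy=4,interpolation=2)
print(u); p2=look('top');u=proj(p2,[*c,.06])[0].astype(int);print(u)
b=cv2.resize(p2['img'][u[1]-50:u[1]+50,u[0]-35:u[0]+35,::-1],None,fx=4,fy=4,interpolation=2)
cv2.imwrite('pics/g.png',np.hstack([a,b]))
```

```text
t11.73 [ 0.5099 -0.1634  0.2506] x [-0.981  0.194  0.   ] z [ 0.001  0.003 -1.   ] F [-1.4 -0.5  0. ] w0.0003 g0.0 q [-0.52  0.4   1.65  0.    1.09 -1.9 ]
side 0.9 [ 0.382  0.176 -0.001] case [-0.228  0.332]
side 0.85 [ 0.509  0.35  -0.   ] case [-0.138  0.527]
side 0.77 [ 0.601  0.255 -0.001] case [-0.029  0.453]
side 0.74 [ 0.499 -0.293  0.037] case [-0.019 -0.104]
side 0.63 [ 0.539  0.07  -0.003] case [-0.053  0.259]
side 0.57 [ 0.508  0.251 -0.001] case [-0.12  0.43]
side 0.55 [ 0.461  0.034 -0.   ] case [-0.122  0.208]
side 0.54 [ 0.57  -0.236  0.008] case [ 0.039 -0.034]
[394 198]
top 0.82 [ 0.605  0.254 -0.001] case [-0.026  0.453]
top 0.74 [ 0.503 -0.29   0.039] case [-0.016 -0.101]
top 0.71 [ 0.503  0.251 -0.002] case [-0.124  0.429]
top 0.7 [ 0.462  0.028 -0.   ] case [-0.121  0.203]
top 0.63 [ 0.51   0.351 -0.   ] case [-0.137  0.529]
top 0.59 [0.539 0.077 0.001] case [-0.054  0.266]
top 0.44 [ 0.582 -0.169  0.009] case [0.037 0.034]
[426 228]
```

View pics/g.png

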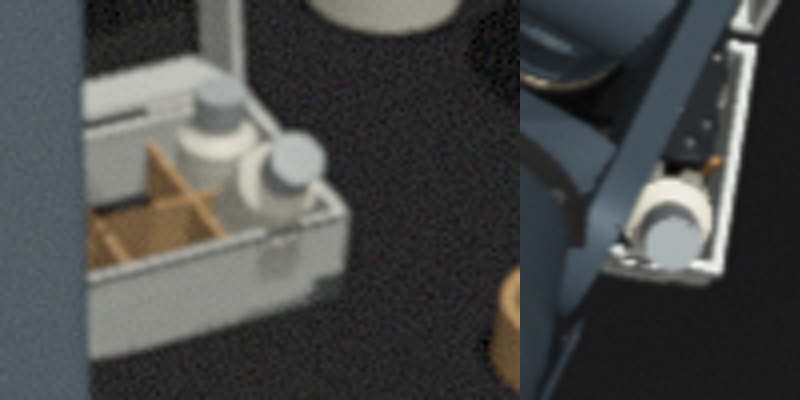

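Run:
```python
from h import *
ps={c:robot.camera(c) for c in('top','side')}
px={'top':(429,238),'side':(403.2,187.5)}
P=[];
for c,p in ps.items():
    a,b=ray(p,[px[c]],.2)[0],ray(p,[px[c]],0.05)[0]; P.append((a,(b-a)/np.linalg.norm(b-a)))
(a,u),(b,v)=P; s=np.linalg.lstsq(np.c_[u,-v],b-a,rcond=None)[0]; q1=a+u*s[0];q2=b+v*s[1]
q=(q1+q2)/2; print('captop',q,'gap',np.linalg.norm(q1-q2),'case',(q[:2]-C)@np.c_[EX,EY])
for o in ([.503,-.290,.039],[.499,-.293,.037]):
    d=q-np.array(o); print(np.linalg.norm(d), d[:2]@np.c_[EX,EY], d[2])
```

```text
captop [ 0.45235088 -0.28158849  0.11701004] gap 0.0026331441135151305 case [-0.06750374 -0.10248049]
0.09338979054023104 [-0.05131    -0.00189835] 0.07801003613518906
0.09331650022276632 [-0.0479914   0.00184185] 0.08001003613518906
```

```bash
cat >> h.py <<'E'
def relt(case_x,case_y,z,tilt=0,dz=0):
    "to tool-down pose (tool x=-EX) tilted about tool y; dz mm ahead along tool z"
    o=robot.get_obs(); r=R.from_quat(o['tool_rot']); g=R.from_euler('ZX',[168.45,180],degrees=True)*R.from_euler('Y',tilt,degrees=True)
    w=C+EX*case_x+EY*case_y; W=np.array([w[0],w[1],z])+g.apply([0,0,dz/1000])
    print(np.round(r.inv().apply(W-o['position'])*1000,1),np.round((r.inv()*g).as_rotvec(degrees=True),1))
E
python3 - <<'E'
from h import *
relt(-.0659,-.102,.1145,-32,-70);relt(-.0659,-.102,.1145,-32,0)
E
```

```text
[  69.9 -118.2   75.2] [ -0.  -32.   -0.1]
[  32.8 -118.2  134.5] [ -0.  -32.   -0.1]
```

Request:
{"name": "move_arm", "arguments": {
  "series": "70 -118 10 0 -32 0;70 -118 10 0 -32 0;70 -118 10 0 -32 0;70 -118 30 0 -32 0;70 -118 60 0 -32 0;70 -118 75 0 -32 0;70 -118 75 0 -32 0;70 -118 75 0 -32 0",
  "jaw": 0.6,
  "newtons": 40
}}

```text
time: 12.75
position: [0.4514, -0.2657, 0.2156]
tool_rot: [0.109, 0.964, -0.031, 0.241]
ft_force: [0.4, -0.4, 0.3]
grip_width: 0.0456
grip_force: 0.0
```

Run:
```python
from h import *
st();relt(-.0659,-.102,.1145,-32,0)
```

```text
t12.75 [ 0.4514 -0.2657  0.2156] x [-0.861  0.195 -0.471] z [ 0.457 -0.113 -0.882] F [ 0.4 -0.4  0.3] w0.0456 g0.0 q [-0.91  0.34  2.04  0.71  0.46 -2.85]
[ 42.3 -13.9  92.2] [-1.1 -3.9 -1. ]
```

Request:
{"name": "move_arm", "arguments": {
  "series": "0 0 -20 0 10 0;0 0 -40 0 20 0;0 0 -40 0 28 0;0 0 -40 0 28 0;0 0 -40 0 28 0;0 0 -40 0 28 0"
}}

```text
time: 13.25
position: [0.4375, -0.2633, 0.2535]
tool_rot: [0.112, 0.994, -0.007, 0.002]
ft_force: [0.7, -0.2, 1.0]
grip_width: 0.0524
grip_force: 0.0
```

Request:
{"name": "move_arm", "arguments": {
  "series": "0 0 0 0 0 50;0 0 0 0 0 50;0 0 0 0 0 50;0 0 0 0 0 50;0 0 0 0 0 50;0 0 0 0 0 50;0 0 0 0 0 50;0 0 0 0 0 50"
}}

```text
time: 13.92
position: [0.4329, -0.2604, 0.2515]
tool_rot: [0.523, 0.852, -0.003, 0.003]
ft_force: [0.1, 0.2, 0.4]
grip_width: 0.0521
grip_force: 0.0
```

Request:
{"name": "move_arm", "arguments": {
  "series": "0 0 0 0 0 50;0 0 0 0 0 50;0 0 0 0 0 50;0 0 0 0 0 50;0 0 0 0 0 50;0 0 0 0 0 50;0 0 0 0 0 50;0 0 0 0 0 50"
}}

```text
time: 14.58
position: [0.4331, -0.2604, 0.2515]
tool_rot: [0.834, 0.552, -0.002, 0.004]
ft_force: [-0.4, 0.2, -0.4]
grip_width: 0.0521
grip_force: 0.0
```

Request:
{"name": "move_arm", "arguments": {
  "series": "0 0 0 0 0 50;0 0 0 0 0 50;0 0 0 0 0 50;0 0 0 0 0 50;0 0 0 0 0 50;0 0 0 0 0 50;0 0 0 0 0 50;0 0 0 0 0 50"
}}

```text
time: 15.25
position: [0.4333, -0.2605, 0.2515]
tool_rot: [0.989, 0.149, 0.0, 0.004]
ft_force: [0.7, 0.1, -0.6]
grip_width: 0.0524
grip_force: 0.0
```

```bash
cat >> h.py <<'E'
def relf(case_x,case_y,z,tilt=0,dz=0):
    "as relt but with tool x=+EX; positive tilt leans tool z to -EX... negative of relt"
    o=robot.get_obs(); r=R.from_quat(o['tool_rot']); g=R.from_euler('ZX',[-11.55,180],degrees=True)*R.from_euler('Y',-tilt,degrees=True)
    w=C+EX*case_x+EY*case_y; W=np.array([w[0],w[1],z])+g.apply([0,0,dz/1000])
    print(np.round(r.inv().apply(W-o['position'])*1000,1),np.round((r.inv()*g).as_rotvec(degrees=True),1))
E
python3 - <<'E'
from h import *
st();relf(-.0659,-.102,.1145,-32,-70);relf(-.0659,-.102,.1145,-32,0)
E
```

```text
t15.25 [ 0.4333 -0.2605  0.2515] x [ 0.956  0.294 -0.001] z [ 0.002 -0.009 -1.   ] F [ 0.7  0.1 -0.6] w0.0524 g0.0 q [-0.76  0.36  1.72 -0.01  1.05  0.52]
[-18.8   7.7  77.7] [-7.5 31.3 28.1]
[ 13.8  24.9 137.2] [-7.5 31.3 28.1]
```

Request:
{"name": "move_arm", "arguments": {
  "series": "-19 8 0 -7.5 31.3 28.1;-19 8 0 -7.5 31.3 28.1;-19 8 0 -7.5 31.3 28.1;-19 8 20 -7.5 31.3 28.1;-19 8 40 -7.5 31.3 28.1;-19 8 78 -7.5 31.3 28.1;-19 8 78 -7.5 31.3 28.1;-19 8 78 -7.5 31.3 28.1"
}}

```text
time: 15.92
position: [0.4196, -0.2737, 0.1773]
tool_rot: [0.957, -0.089, 0.273, 0.027]
ft_force: [0.5, 0.3, 0.1]
grip_width: 0.0519
grip_force: 0.0
```

Run:
```python
from h import *
st();relf(-.0659,-.102,.1145,-32,-15);relf(-.0659,-.102,.1145,-32,0)
```

```text
t15.92 [ 0.4196 -0.2737  0.1773] x [ 0.835 -0.156  0.528] z [ 0.519 -0.101 -0.849] F [0.5 0.3 0.1] w0.0519 g0.0 q [-1.04  0.42  2.17  1.21  0.44 -0.38]
[-3.3  0.9 56.9] [-0.3  0.1  0.8]
[-3.3  1.  71.9] [-0.3  0.1  0.8]
```

Reach is fine now, so I advance along the bottle's axis and grip fully.

Request:
{"name": "move_arm", "arguments": {
  "series": "-3 1 20 0 0 0;-3 1 40 0 0 0;-3 1 57 0 0 0;-3 1 65 0 0 0;-3 1 71 0 0 0;-3 1 71 0 0 0"
}}

```text
time: 16.42
position: [0.4545, -0.2809, 0.1147]
tool_rot: [0.958, -0.089, 0.273, 0.026]
ft_force: [0.6, -0.2, -0.3]
grip_width: 0.0521
grip_force: 0.0
```

Run:
```python
from h import *
st();relf(-.0659,-.102,.1145,-32,0)
p=robot.camera('side');u=proj(p,[*CELL[0],.09])[0].astype(int)
cv2.imwrite('pics/h.png',cv2.resize(p['img'][u[1]-50:u[1]+50,u[0]-65:u[0]+65,::-1],None,fx=4,fy=4,interpolation=2))
```

```text
t16.42 [ 0.4545 -0.2809  0.1147] x [ 0.836 -0.156  0.527] z [ 0.517 -0.098 -0.85 ] F [ 0.6 -0.2 -0.3] w0.0521 g0.0 q [-0.97  0.6   2.13  1.58  0.38 -0.71]
[-0.5  0.6 -0. ] [-0.4  0.2  0.8]
```

View pics/h.png

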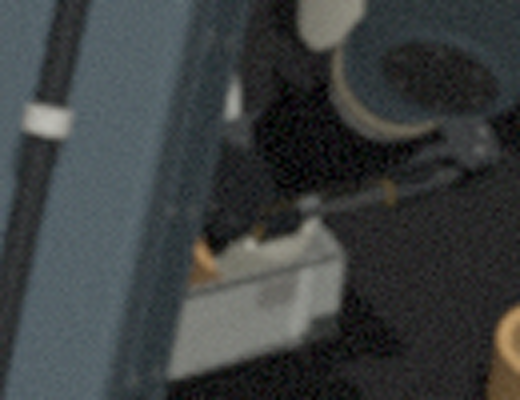

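Request:
{"name": "move_arm", "arguments": {
  "series": "0 0 0 0 0 0;0 0 0 0 0 0;0 0 0 0 0 0;0 0 0 0 0 0;0 0 0 0 0 0;0 0 0 0 0 0;0 0 0 0 0 0",
  "jaw": 0,
  "newtons": 40
}}

```text
time: 17.05
position: [0.4543, -0.2809, 0.1161]
tool_rot: [0.957, -0.092, 0.273, 0.025]
ft_force: [-1.8, -0.4, 3.4]
grip_width: 0.0335
grip_force: 40.0
```

Run:
```python
from h import *
st()
```

```text
t17.05 [ 0.4543 -0.2809  0.1161] x [ 0.834 -0.162  0.528] z [ 0.519 -0.099 -0.849] F [-1.8 -0.4  3.4] w0.0335 g40.0 q [-0.97  0.59  2.13  1.58  0.38 -0.7 ]
```

Request:
{"name": "move_arm", "arguments": {
  "series": "5 0 -8.5 0 0 0;13 0 -21 0 0 0;21 0 -34 0 0 0;29 0 -47 0 0 0;40 0 -64 0 0 0;53 0 -85 0 0 0;63 0 -102 0 0 0;63 0 -102 0 0 0"
}}

```text
time: 17.72
position: [0.455, -0.2822, 0.2391]
tool_rot: [0.957, -0.091, 0.275, 0.028]
ft_force: [-0.1, -1.2, -1.3]
grip_width: 0.0327
grip_force: 40.0
```

Run:
```python
from h import *
st();relf(-.034,-.102,.235,0)
p=robot.camera('side')
for d in robot.tip_of(p,'bottle1')[:8]: print(round(d['p'],2),np.round(d['xyz'],3))
```

```text
t17.72 [ 0.455  -0.2822  0.2391] x [ 0.832 -0.159  0.532] z [ 0.522 -0.104 -0.847] F [-0.1 -1.2 -1.3] w0.0327 g40.0 q [-0.97  0.31  2.03  0.83  0.53  0.12]
[23.9 -0.2 19.9] [  0.  -32.1   0.7]
0.93 [ 0.6    0.257 -0.   ]
0.81 [ 0.507  0.349 -0.002]
0.75 [ 0.505  0.252 -0.002]
0.69 [0.46  0.032 0.001]
0.63 [ 0.384  0.172 -0.005]
0.57 [ 0.54   0.072 -0.002]
0.53 [ 0.5   -0.294  0.16 ]
0.52 [ 0.487 -0.288  0.006]
```

Request:
{"name": "move_arm", "arguments": {
  "series": "24 0 20 0 -10 0.7;24 0 20 0 -20 0.7;24 0 20 0 -32 0.7;24 0 20 0 -32 0.7;24 0 20 0 -32 0.7;24 0 20 0 -32 0.7;24 0 20 0 -32 0.7;24 0 20 0 -32 0.7"
}}

```text
time: 18.48
position: [0.4847, -0.2857, 0.2288]
tool_rot: [0.995, -0.1, -0.002, -0.005]
ft_force: [0.3, 0.0, -1.5]
grip_width: 0.0333
grip_force: 40.0
```

Run:
```python
from h import *
st();relf(-.034,-.102,.115,0)
p=robot.camera('side')
for d in robot.tip_of(p,'bottle1'):
    if d['xyz'][1]<-.15: print(round(d['p'],2),np.round(d['xyz'],3))
p=robot.camera('top')
for d in robot.tip_of(p,'bottle1'):
    if d['xyz'][1]<-.15: print(round(d['p'],2),np.round(d['xyz'],3))
```

```text
t18.48 [ 0.4847 -0.2857  0.2288] x [ 0.98  -0.199 -0.004] z [-0.002  0.01  -1.   ] F [ 0.3  0.  -1.5] w0.0333 g40.0 q [-0.73  0.47  1.6   0.01  1.08  1.03]
[  1.5   3.  113.8] [-0.5  0.2  0. ]
0.88 [ 0.483 -0.29   0.136]
```

Request:
{"name": "move_arm", "arguments": {
  "series": "1.5 3 30 -0.5 0 0;1.5 3 60 -0.5 0 0;1.5 3 85 -0.5 0 0;1.5 3 100 -0.5 0 0;1.5 3 108 -0.5 0 0;1.5 3 108 -0.5 0 0;1.5 3 108 -0.5 0 0"
}}

```text
time: 19.27
position: [0.4848, -0.2897, 0.1236]
tool_rot: [0.995, -0.102, -0.001, 0.001]
ft_force: [0.2, 0.3, -0.1]
grip_width: 0.0332
grip_force: 40.0
```

Run:
```python
from h import *
st();relf(-.034,-.102,.103,0)
```

```text
t19.27 [ 0.4848 -0.2897  0.1236] x [ 0.979 -0.202 -0.002] z [-0.003 -0.003 -1.   ] F [ 0.2  0.3 -0.1] w0.0332 g40.0 q [-0.73  0.62  1.69 -0.01  0.84  1.04]
[ 0.1 -1.9 20.6] [ 0.2  0.1 -0.1]
```

Request:
{"name": "move_arm", "arguments": {
  "series": "0 -1.5 5 0 0 0;0 -1.5 10 0 0 0;0 -1.5 15 0 0 0;0 -1.5 19 0 0 0;0 -1.5 19 0 0 0"
}}

```text
time: 19.68
position: [0.485, -0.2876, 0.1036]
tool_rot: [0.995, -0.101, -0.002, 0.001]
ft_force: [-0.2, 0.2, -1.2]
grip_width: 0.0328
grip_force: 40.0
```

Run:
```python
from h import *
st();relf(-.034,-.102,.103,0)
```

```text
t19.68 [ 0.485  -0.2876  0.1036] x [ 0.979 -0.202 -0.004] z [-0.004 -0.002 -1.   ] F [-0.2  0.2 -1.2] w0.0328 g40.0 q [-0.73  0.65  1.7  -0.01  0.79  1.05]
[0.3 0.1 0.6] [ 0.1  0.2 -0.1]
```

Request:
{"name": "move_arm", "arguments": {
  "series": "0 0 1.5 0 0 0;0 0 1.5 0 0 0;0 0 1.5 0 0 0"
}}

```text
time: 19.93
position: [0.4854, -0.2881, 0.1028]
tool_rot: [0.995, -0.101, -0.001, 0.002]
ft_force: [-0.3, 0.4, -0.9]
grip_width: 0.0332
grip_force: 40.0
```

Request:
{"name": "move_arm", "arguments": {
  "series": "0 0 0 0 0 0;0 0 0 0 0 0;0 0 0 0 0 0;0 0 -10 0 0 0;0 0 -30 0 0 0;0 0 -70 0 0 0;0 0 -110 0 0 0;0 0 -110 0 0 0",
  "jaw": 0.6
}}

```text
time: 20.6
position: [0.4897, -0.2909, 0.2212]
tool_rot: [0.995, -0.101, 0.005, 0.006]
ft_force: [0.9, -0.4, -0.9]
grip_width: 0.052
grip_force: 0.0
```

Run:
```python
from h import *
st();rel(.5037,.2505,.2,-11.55)
look('side')
```

```text
t20.60 [ 0.4897 -0.2909  0.2212] x [ 0.979 -0.201  0.012] z [ 0.009 -0.014 -1.   ] F [ 0.9 -0.4 -0.9] w0.0520 g0.0 q [-0.73  0.48  1.61 -0.    1.04  1.05]
[ -95.5 -533.3   13.9] [ 0.7 -0.7 -0.1]
side 0.94 [ 0.507  0.352 -0.001] case [-0.141  0.53 ]
side 0.9 [0.537 0.073 0.   ] case [-0.055  0.262]
side 0.84 [ 0.384  0.172 -0.001] case [-0.225  0.329]
side 0.8 [ 0.604  0.255 -0.002] case [-0.027  0.454]
side 0.67 [0.457 0.031 0.001] case [-0.125  0.205]
side 0.55 [ 0.504  0.249 -0.003] case [-0.123  0.428]
side 0.3 [ 0.517 -0.154  0.008] case [-0.03   0.035]
```

Request:
{"name": "move_arm", "arguments": {
  "series": "-95 -533 14 0 0 0;-95 -533 14 0 0 0;-95 -533 14 0 0 0;-95 -533 14 0 0 0;-95 -533 14 0 0 0;-95 -533 14 0 0 0;-95 -533 14 0 0 0;-95 -533 14 0 0 0"
}}

```text
time: 21.37
position: [0.493, 0.0474, 0.2021]
tool_rot: [0.995, -0.102, -0.003, 0.001]
ft_force: [0.6, 0.2, -0.3]
grip_width: 0.0521
grip_force: 0.0
```

Run:
```python
from h import *
st();rel(.5037,.2505,.16,-11.55)
look('top')
```

```text
t21.37 [0.493  0.0474 0.2021] x [ 0.979 -0.202 -0.006] z [-0.007 -0.002 -1.   ] F [ 0.6  0.2 -0.3] w0.0521 g0.0 q [-0.13  0.42  1.79 -0.    0.94  1.65]
[ -30.3 -201.2   41.6] [ 0.2  0.3 -0.1]
top 0.79 [ 0.512  0.35  -0.002] case [-0.136  0.528]
top 0.66 [ 0.504  0.252 -0.004] case [-0.123  0.431]
top 0.58 [0.604 0.254 0.001] case [-0.026  0.452]
top 0.98 [ 0.551 -0.3    0.011] case [ 0.033 -0.101]
top 0.61 [ 0.582 -0.168  0.01 ] case [0.037 0.035]
top 0.46 [0.504 0.25  0.   ] case [-0.123  0.429]
```

Request:
{"name": "move_arm", "arguments": {
  "series": "-30 -201 20 0 0 0;-30 -201 40 0 0 0;-30 -201 40 0 0 0;-30 -201 40 0 0 0;-30 -201 40 0 0 0;-30 -201 40 0 0 0;-30 -201 40 0 0 0;-30 -201 40 0 0 0"
}}

```text
time: 22.18
position: [0.5054, 0.2467, 0.1619]
tool_rot: [0.995, -0.102, -0.002, 0.002]
ft_force: [-0.2, 1.0, -0.7]
grip_width: 0.0519
grip_force: 0.0
```

Run:
```python
from h import *
st();rel(.5037,.2508,.093,-11.55)
look('top');look('side')
```

```text
t22.18 [0.5054 0.2467 0.1619] x [ 0.979 -0.202 -0.004] z [-0.005 -0.004 -1.   ] F [-0.2  1.  -0.7] w0.0519 g0.0 q [ 0.26  0.56  1.66 -0.    0.93  2.03]
[-2.2 -4.  68.9] [ 0.3  0.2 -0.1]
top 0.8 [ 0.465  0.028 -0.001] case [-0.117  0.204]
top 0.77 [ 0.386  0.173 -0.003] case [-0.224  0.33 ]
top 0.68 [ 0.54   0.073 -0.002] case [-0.053  0.263]
top 0.57 [ 0.483 -0.286  0.005] case [-0.037 -0.101]
top 0.5 [ 0.603  0.253 -0.001] case [-0.027  0.451]
top 0.47 [0.504 0.255 0.   ] case [-0.124  0.434]
top 0.7 [ 0.549 -0.304  0.008] case [ 0.032 -0.105]
top 0.61 [ 0.582 -0.166  0.012] case [0.036 0.037]
side 0.84 [0.503 0.25  0.002] case [-0.124  0.429]
side 0.82 [ 0.482 -0.293  0.01 ] case [-0.036 -0.107]
side 0.63 [ 0.4    0.366 -0.001] case [-0.249  0.521]
side 0.62 [ 0.381  0.174 -0.006] case [-0.228  0.329]
side 0.6 [0.509 0.35  0.002] case [-0.139  0.528]
side 0.58 [ 0.569 -0.233  0.005] case [ 0.037 -0.031]
```

Bottle 1 stands in cell 0 at (-37,-104) mm. Next is the second bottle.

Request:
{"name": "move_arm", "arguments": {
  "series": "-2 -4 20 0 0 0;-2 -4 45 0 0 0;-2 -4 62 0 0 0;-2 -4 69 0 0 0;-2 -4 69 0 0 0;-2 -4 69 0 0 0"
}}

```text
time: 22.93
position: [0.5046, 0.2519, 0.094]
tool_rot: [0.995, -0.102, -0.001, 0.001]
ft_force: [0.6, 0.2, 1.1]
grip_width: 0.0522
grip_force: 0.0
```

Request:
{"name": "move_arm", "arguments": {
  "series": "0 0 0 0 0 0;0 0 0 0 0 0;0 0 0 0 0 0;0 0 0 0 0 0;0 0 0 0 0 0;0 0 0 0 0 0;0 0 0 0 0 0",
  "jaw": 0,
  "newtons": 40
}}

```text
time: 23.52
position: [0.5047, 0.2524, 0.0945]
tool_rot: [0.995, -0.101, -0.001, 0.001]
ft_force: [-1.1, -0.8, 5.0]
grip_width: 0.0327
grip_force: 40.0
```

Request:
{"name": "move_arm", "arguments": {
  "series": "0 0 -10 0 0 0;0 0 -25 0 0 0;0 0 -50 0 0 0;0 0 -85 0 0 0;0 0 -120 0 0 0;0 0 -135 0 0 0;0 0 -135 0 0 0"
}}

```text
time: 24.1
position: [0.507, 0.2536, 0.2332]
tool_rot: [0.995, -0.101, 0.003, -0.0]
ft_force: [0.8, 0.2, -1.0]
grip_width: 0.0331
grip_force: 40.0
```

Run:
```python
from h import *
st();relf(-.034,-.034,.225)
```

```text
t24.10 [0.507  0.2536 0.2332] x [ 0.979 -0.201  0.006] z [ 0.006  0.    -1.   ] F [ 0.8  0.2 -1. ] w0.0331 g40.0 q [ 0.27  0.46  1.6  -0.    1.08  2.04]
[ 87.6 466.7   8.1] [-0.1 -0.3 -0.1]
```

Request:
{"name": "move_arm", "arguments": {
  "series": "86 466 5 0 0 0;86 466 5 0 0 0;86 466 5 0 0 0;86 466 5 0 0 0;86 466 5 0 0 0;86 466 5 0 0 0;86 466 5 0 0 0;86 466 5 0 0 0"
}}

```text
time: 24.77
position: [0.4961, -0.0819, 0.2245]
tool_rot: [0.995, -0.101, -0.003, 0.001]
ft_force: [0.6, 0.0, -1.8]
grip_width: 0.0333
grip_force: 40.0
```

Run:
```python
from h import *
st();relf(-.034,-.034,.215)
```

```text
t24.77 [ 0.4961 -0.0819  0.2245] x [ 0.979 -0.202 -0.006] z [-0.007 -0.001 -1.   ] F [ 0.6  0.  -1.8] w0.0333 g40.0 q [-0.38  0.39  1.75 -0.    1.    1.39]
[ 30.9 135.8   9.6] [ 0.1  0.4 -0.1]
```

Request:
{"name": "move_arm", "arguments": {
  "series": "31 136 5 0 0 0;31 136 5 0 0 0;31 136 5 0 0 0;31 136 5 0 0 0;31 136 5 0 0 0;31 136 5 0 0 0;31 136 5 0 0 0"
}}

```text
time: 25.35
position: [0.4996, -0.2182, 0.2202]
tool_rot: [0.995, -0.101, -0.003, 0.0]
ft_force: [-0.3, 0.2, -1.4]
grip_width: 0.033
grip_force: 40.0
```

Run:
```python
from h import *
st();relf(-.034,-.034,.1035)
for c in('side','top'):
  p=robot.camera(c)
  for d in robot.tip_of(p,'bottle1'):
    if d['xyz'][1]<0: print(c,round(d['p'],2),np.round(d['xyz'],3))
```

```text
t25.35 [ 0.4996 -0.2182  0.2202] x [ 0.98  -0.201 -0.006] z [-0.006  0.    -1.   ] F [-0.3  0.2 -1.4] w0.0330 g40.0 q [-0.61  0.45  1.66 -0.    1.04  1.16]
[  0.6   3.  116.7] [ 0.1  0.4 -0.1]
side 0.94 [ 0.497 -0.218  0.127]
side 0.57 [ 0.483 -0.292  0.005]
```

Request:
{"name": "move_arm", "arguments": {
  "series": "0.5 3 35 0 0 0;0.5 3 65 0 0 0;0.5 3 90 0 0 0;0.5 3 102 0 0 0;0.5 3 110 0 0 0;0.5 3 115 0 0 0;0.5 3 116 0 0 0;0.5 3 116 0 0 0"
}}

```text
time: 26.22
position: [0.5007, -0.2234, 0.1059]
tool_rot: [0.995, -0.101, -0.001, 0.002]
ft_force: [0.5, -0.5, -0.7]
grip_width: 0.0334
grip_force: 40.0
```

Run:
```python
from h import *
st();relf(-.034,-.034,.1025)
```

```text
t26.22 [ 0.5007 -0.2234  0.1059] x [ 0.98  -0.201 -0.002] z [-0.002 -0.003 -1.   ] F [ 0.5 -0.5 -0.7] w0.0334 g40.0 q [-0.62  0.63  1.74 -0.01  0.77  1.16]
[-2.2 -1.8  3.4] [ 0.2  0.1 -0.1]
```

Request:
{"name": "move_arm", "arguments": {
  "series": "-2 -2 2 0 0 0;-2 -2 3 0 0 0;-2 -2 3 0 0 0"
}}

```text
time: 26.47
position: [0.4986, -0.2209, 0.1029]
tool_rot: [0.995, -0.101, -0.001, 0.002]
ft_force: [0.8, 0.0, -0.3]
grip_width: 0.0332
grip_force: 40.0
```

Request:
{"name": "move_arm", "arguments": {
  "series": "0 0 0 0 0 0;0 0 0 0 0 0;0 0 0 0 0 0;0 0 0 0 0 0;0 0 -20 0 0 0;0 0 -50 0 0 0;0 0 -90 0 0 0;0 0 -120 0 0 0",
  "jaw": 0.58
}}

```text
time: 27.13
position: [0.4993, -0.2209, 0.2246]
tool_rot: [0.995, -0.101, -0.001, 0.002]
ft_force: [0.6, -0.3, 0.6]
grip_width: 0.0504
grip_force: 0.0
```

Run:
```python
from h import *
st();rel(.602,.2525,.22,-11.55)
look('side')
```

```text
t27.13 [ 0.4993 -0.2209  0.2246] x [ 0.979 -0.202 -0.002] z [-0.002 -0.003 -1.   ] F [ 0.6 -0.3  0.6] w0.0504 g0.0 q [-0.62  0.45  1.65 -0.    1.04  1.16]
[   5.  -484.4    2.8] [ 0.2  0.1 -0.1]
side 0.94 [0.602 0.254 0.   ] case [-0.028  0.452]
side 0.93 [ 0.48  -0.29   0.008] case [-0.039 -0.105]
side 0.75 [0.46  0.029 0.   ] case [-0.122  0.203]
side 0.74 [ 0.501 -0.222  0.009] case [-0.032 -0.034]
side 0.68 [ 0.382  0.174 -0.002] case [-0.227  0.33 ]
side 0.64 [ 0.537  0.073 -0.004] case [-0.055  0.262]
side 0.59 [ 0.508  0.348 -0.004] case [-0.139  0.526]
```

Request:
{"name": "move_arm", "arguments": {
  "series": "5 -484 3 0 0 0;5 -484 3 0 0 0;5 -484 3 0 0 0;5 -484 3 0 0 0;5 -484 3 0 0 0;5 -484 3 0 0 0;5 -484 3 0 0 0;5 -484 3 0 0 0"
}}

```text
time: 27.9
position: [0.569, 0.1071, 0.2182]
tool_rot: [0.995, -0.101, -0.002, 0.002]
ft_force: [0.6, -0.5, -0.3]
grip_width: 0.0506
grip_force: 0.0
```

Run:
```python
from h import *
st();rel(.602,.2525,.16,-11.55);look('top')
```

```text
t27.90 [0.569  0.1071 0.2182] x [ 0.979 -0.202 -0.004] z [-0.005 -0.003 -1.   ] F [ 0.6 -0.5 -0.3] w0.0506 g0.0 q [-0.01  0.5   1.57 -0.    1.07  1.77]
[   3.2 -149.3   57.6] [ 0.2  0.3 -0.1]
top 0.85 [0.513 0.351 0.   ] case [-0.134  0.53 ]
top 0.83 [ 0.483 -0.287  0.004] case [-0.037 -0.102]
top 0.81 [ 0.498 -0.222  0.008] case [-0.035 -0.035]
top 0.66 [ 0.459  0.026 -0.002] case [-0.123  0.2  ]
top 0.56 [0.54  0.074 0.002] case [-0.053  0.263]
top 0.37 [ 0.605  0.252 -0.   ] case [-0.024  0.451]
top 0.31 [ 0.313 -0.394 -0.004] case [-0.182 -0.24 ]
top 0.94 [ 0.58  -0.168  0.009] case [0.034 0.035]
top 0.89 [ 0.55  -0.302  0.01 ] case [ 0.033 -0.103]
```

Request:
{"name": "move_arm", "arguments": {
  "series": "3 -149 20 0 0 0;3 -149 40 0 0 0;3 -149 57 0 0 0;3 -149 57 0 0 0;3 -149 57 0 0 0;3 -149 57 0 0 0;3 -149 57 0 0 0"
}}

```text
time: 28.63
position: [0.6022, 0.2485, 0.1612]
tool_rot: [0.995, -0.102, -0.002, 0.002]
ft_force: [-0.5, -0.0, -0.2]
grip_width: 0.0505
grip_force: 0.0
```

Run:
```python
from h import *
st();rel(.602,.2525,.0935,-11.55);look('side')
```

```text
t28.63 [0.6022 0.2485 0.1612] x [ 0.979 -0.203 -0.004] z [-0.005 -0.004 -1.   ] F [-0.5 -0.  -0.2] w0.0505 g0.0 q [ 0.22  0.66  1.43 -0.    1.06  2.  ]
[-0.7 -4.2 67.7] [ 0.3  0.2 -0.1]
side 0.8 [ 0.601  0.253 -0.002] case [-0.028  0.451]
side 0.8 [ 0.384  0.175 -0.   ] case [-0.225  0.331]
side 0.67 [ 0.48  -0.289  0.006] case [-0.039 -0.104]
side 0.62 [ 0.51   0.348 -0.002] case [-0.137  0.526]
side 0.56 [ 0.498 -0.222  0.008] case [-0.034 -0.035]
side 0.34 [ 0.541 -0.198  0.002] case [ 0.002 -0.003]
```

Request:
{"name": "move_arm", "arguments": {
  "series": "-0.5 -3.5 20 0 0 0;-0.5 -3.5 45 0 0 0;-0.5 -3.5 60 0 0 0;-0.5 -3.5 67.5 0 0 0;-0.5 -3.5 67.5 0 0 0;-0.5 -3.5 67.5 0 0 0"
}}

```text
time: 29.23
position: [0.603, 0.2527, 0.095]
tool_rot: [0.995, -0.102, -0.001, 0.001]
ft_force: [0.0, 0.1, -0.1]
grip_width: 0.0503
grip_force: 0.0
```

Request:
{"name": "move_arm", "arguments": {
  "series": "0 0 0 0 0 0;0 0 0 0 0 0;0 0 0 0 0 0;0 0 0 0 0 0;0 0 0 0 0 0;0 0 0 0 0 0;0 0 0 0 0 0",
  "jaw": 0,
  "newtons": 40
}}

```text
time: 29.82
position: [0.603, 0.2535, 0.0952]
tool_rot: [0.995, -0.101, -0.001, 0.001]
ft_force: [-0.0, -2.0, 5.8]
grip_width: 0.0332
grip_force: 40.0
```

Request:
{"name": "move_arm", "arguments": {
  "series": "0 0 -10 0 0 0;0 0 -25 0 0 0;0 0 -50 0 0 0;0 0 -85 0 0 0;0 0 -120 0 0 0;0 0 -145 0 0 0;0 0 -145 0 0 0;0 0 -145 0 0 0"
}}

```text
time: 30.48
position: [0.6033, 0.2544, 0.2407]
tool_rot: [0.995, -0.101, -0.0, 0.001]
ft_force: [-0.1, -0.1, -2.8]
grip_width: 0.0331
grip_force: 40.0
```

Run:
```python
from h import *
st();relf(-.034,.034,.225)
```

```text
t30.48 [0.6033 0.2544 0.2407] x [ 0.979 -0.202 -0.   ] z [-0.    -0.002 -1.   ] F [-0.1 -0.1 -2.8] w0.0331 g40.0 q [ 0.23  0.57  1.36 -0.    1.21  2.  ]
[ -6.5 418.8  16.4] [ 0.1  0.  -0.1]
```

Request:
{"name": "move_arm", "arguments": {
  "series": "-6 418 12 0 0 0;-6 418 12 0 0 0;-6 418 12 0 0 0;-6 418 12 0 0 0;-6 418 12 0 0 0;-6 418 12 0 0 0;-6 418 12 0 0 0;-6 418 12 0 0 0"
}}

```text
time: 31.15
position: [0.5284, -0.0723, 0.2282]
tool_rot: [0.995, -0.101, -0.004, 0.001]
ft_force: [0.0, -0.1, -2.2]
grip_width: 0.0331
grip_force: 40.0
```

Run:
```python
from h import *
st();relf(-.034,.034,.22)
```

```text
t31.15 [ 0.5284 -0.0723  0.2282] x [ 0.979 -0.201 -0.008] z [-0.009 -0.    -1.   ] F [ 0.  -0.1 -2.2] w0.0331 g40.0 q [-0.34  0.43  1.67 -0.    1.05  1.43]
[ 1.1 83.7  8.4] [ 0.1  0.5 -0.1]
```

Request:
{"name": "move_arm", "arguments": {
  "series": "1 84 5 0 0.4 0;1 84 5 0 0.4 0;1 84 5 0 0.4 0;1 84 5 0 0.4 0;1 84 5 0 0.4 0;1 84 5 0 0.4 0"
}}

```text
time: 31.65
position: [0.5142, -0.1522, 0.2248]
tool_rot: [0.995, -0.101, 0.0, 0.001]
ft_force: [-0.1, -0.1, -2.0]
grip_width: 0.0329
grip_force: 40.0
```

Run:
```python
from h import *
st();relf(-.034,.034,.1045)
for c in('side','top'):
  p=robot.camera(c)
  for d in robot.tip_of(p,'bottle1'):
    if d['xyz'][1]<0: print(c,round(d['p'],2),np.round(d['xyz'],3))
```

```text
t31.65 [ 0.5142 -0.1522  0.2248] x [ 0.98  -0.201  0.001] z [ 0.001 -0.002 -1.   ] F [-0.1 -0.1 -2. ] w0.0329 g40.0 q [-0.5   0.43  1.68 -0.    1.03  1.28]
[ -1.3   2.5 120.3] [ 0.1 -0.1 -0. ]
side 0.91 [ 0.481 -0.29   0.004]
side 0.62 [ 0.5   -0.221  0.005]
side 0.61 [ 0.514 -0.149  0.127]
top 0.58 [ 0.485 -0.284  0.008]
```

Request:
{"name": "move_arm", "arguments": {
  "series": "-1 2.5 35 0 0 0;-1 2.5 65 0 0 0;-1 2.5 92 0 0 0;-1 2.5 105 0 0 0;-1 2.5 112 0 0 0;-1 2.5 117 0 0 0;-1 2.5 119 0 0 0;-1 2.5 119 0 0 0"
}}

```text
time: 32.52
position: [0.5145, -0.1566, 0.1075]
tool_rot: [0.995, -0.101, 0.003, 0.002]
ft_force: [1.0, -0.8, -1.3]
grip_width: 0.033
grip_force: 40.0
```

Run:
```python
from h import *
st();relf(-.034,.034,.104)
```

```text
t32.52 [ 0.5145 -0.1566  0.1075] x [ 0.98  -0.201  0.005] z [ 0.005 -0.005 -1.   ] F [ 1.  -0.8 -1.3] w0.0330 g40.0 q [-0.5   0.62  1.77 -0.    0.75  1.27]
[-2.4 -1.6  3.5] [ 0.2 -0.3 -0.1]
```

Request:
{"name": "move_arm", "arguments": {
  "series": "-2 -1.5 2 0 0 0;-2 -1.5 3.5 0 0 0;-2 -1.5 3.5 0 0 0"
}}

```text
time: 32.77
position: [0.5123, -0.1547, 0.104]
tool_rot: [0.995, -0.101, 0.002, 0.002]
ft_force: [-0.5, -0.0, -1.7]
grip_width: 0.0329
grip_force: 40.0
```

Request:
{"name": "move_arm", "arguments": {
  "series": "0 0 0 0 0 0;0 0 0 0 0 0;0 0 0 0 0 0;0 0 0 0 0 0;0 0 -20 0 0 0;0 0 -50 0 0 0;0 0 -90 0 0 0;0 0 -120 0 0 0",
  "jaw": 0.58
}}

```text
time: 33.43
position: [0.5122, -0.1545, 0.2258]
tool_rot: [0.995, -0.101, 0.003, 0.002]
ft_force: [0.8, -1.5, 0.0]
grip_width: 0.0501
grip_force: 0.0
```

Run:
```python
from h import *
st();rel(.5095,.349,.22,-11.55)
look('side')
```

```text
t33.43 [ 0.5122 -0.1545  0.2258] x [ 0.979 -0.202  0.006] z [ 0.005 -0.005 -1.   ] F [ 0.8 -1.5  0. ] w0.0501 g0.0 q [-0.5   0.43  1.68 -0.    1.02  1.27]
[-104.2 -492.6    3.4] [ 0.2 -0.3 -0.1]
side 0.85 [ 0.383  0.176 -0.001] case [-0.227  0.332]
side 0.77 [ 0.483 -0.291  0.006] case [-0.036 -0.105]
side 0.75 [ 0.537  0.072 -0.002] case [-0.056  0.261]
side 0.61 [ 0.511 -0.154  0.008] case [-0.035  0.034]
side 0.56 [ 0.507  0.35  -0.   ] case [-0.14   0.527]
side 0.55 [ 0.501 -0.223  0.007] case [-0.031 -0.035]
side 0.42 [0.459 0.03  0.   ] case [-0.123  0.205]
side 0.23 [ 0.57  -0.232  0.007] case [ 0.038 -0.031]
```

Three bottles are in. Last one.

Request:
{"name": "move_arm", "arguments": {
  "series": "-104 -492 3 0 0 0;-104 -492 3 0 0 0;-104 -492 3 0 0 0;-104 -492 3 0 0 0;-104 -492 3 0 0 0;-104 -492 3 0 0 0;-104 -492 3 0 0 0;-104 -492 3 0 0 0"
}}

```text
time: 34.2
position: [0.5091, 0.1809, 0.2193]
tool_rot: [0.995, -0.101, 0.001, 0.002]
ft_force: [0.8, 0.3, -0.3]
grip_width: 0.0505
grip_force: 0.0
```

Run:
```python
from h import *
st();rel(.5092,.349,.16,-11.55);look('top')
```

```text
t34.20 [0.5091 0.1809 0.2193] x [ 0.979 -0.202  0.003] z [ 0.002 -0.004 -1.   ] F [ 0.8  0.3 -0.3] w0.0505 g0.0 q [ 0.14  0.45  1.67 -0.01  1.02  1.91]
[ -34.  -164.9   58.6] [ 0.2 -0.2 -0.1]
top 0.92 [ 0.486 -0.287  0.01 ] case [-0.033 -0.101]
top 0.84 [ 0.513 -0.156  0.009] case [-0.033  0.033]
top 0.81 [ 0.383  0.174 -0.003] case [-0.226  0.33 ]
top 0.68 [ 0.498 -0.224  0.005] case [-0.034 -0.037]
top 0.63 [ 0.538  0.073 -0.001] case [-0.054  0.262]
top 0.6 [0.514 0.349 0.001] case [-0.133  0.528]
top 0.39 [ 0.395  0.374 -0.003] case [-0.255  0.528]
top 0.89 [ 0.55  -0.301  0.007] case [ 0.032 -0.102]
top 0.63 [ 0.581 -0.166  0.011] case [0.035 0.036]
top 0.45 [ 0.516 -0.152  0.008] case [-0.031  0.038]
top 0.32 [ 0.569 -0.234  0.01 ] case [ 0.037 -0.032]
```

Request:
{"name": "move_arm", "arguments": {
  "series": "-34 -165 20 0 0 0;-34 -165 40 0 0 0;-34 -165 58 0 0 0;-34 -165 58 0 0 0;-34 -165 58 0 0 0;-34 -165 58 0 0 0;-34 -165 58 0 0 0"
}}

```text
time: 34.93
position: [0.5101, 0.3458, 0.1607]
tool_rot: [0.995, -0.101, 0.001, 0.003]
ft_force: [0.2, -0.8, -0.2]
grip_width: 0.0503
grip_force: 0.0
```

Run:
```python
from h import *
st();rel(.5095,.349,.0935,-11.55);look('side')
```

```text
t34.93 [0.5101 0.3458 0.1607] x [ 0.979 -0.201  0.003] z [ 0.002 -0.006 -1.   ] F [ 0.2 -0.8 -0.2] w0.0503 g0.0 q [ 0.42  0.62  1.53 -0.01  0.99  2.2 ]
[-1.4 -3.4 67.1] [ 0.3 -0.2 -0.1]
side 0.96 [ 0.508  0.35  -0.   ] case [-0.14   0.527]
side 0.93 [ 0.512 -0.153  0.007] case [-0.035  0.036]
side 0.77 [ 0.384  0.174 -0.005] case [-0.226  0.331]
side 0.72 [ 0.501 -0.22   0.008] case [-0.032 -0.032]
side 0.57 [ 0.483 -0.291  0.009] case [-0.035 -0.106]
```

Request:
{"name": "move_arm", "arguments": {
  "series": "-1 -3 20 0 0 0;-1 -3 45 0 0 0;-1 -3 60 0 0 0;-1 -3 67 0 0 0;-1 -3 67 0 0 0;-1 -3 67 0 0 0"
}}

```text
time: 35.53
position: [0.5111, 0.3491, 0.0954]
tool_rot: [0.995, -0.102, 0.002, 0.002]
ft_force: [0.0, -0.1, 1.1]
grip_width: 0.0506
grip_force: 0.0
```

Request:
{"name": "move_arm", "arguments": {
  "series": "0 0 0 0 0 0;0 0 0 0 0 0;0 0 0 0 0 0;0 0 0 0 0 0;0 0 0 0 0 0;0 0 0 0 0 0;0 0 0 0 0 0",
  "jaw": 0,
  "newtons": 40
}}

```text
time: 36.12
position: [0.5107, 0.3503, 0.0955]
tool_rot: [0.995, -0.101, 0.003, 0.002]
ft_force: [-0.1, -0.8, 5.5]
grip_width: 0.0331
grip_force: 40.0
```

Request:
{"name": "move_arm", "arguments": {
  "series": "0 0 -10 0 0 0;0 0 -25 0 0 0;0 0 -50 0 0 0;0 0 -85 0 0 0;0 0 -120 0 0 0;0 0 -140 0 0 0;0 0 -140 0 0 0;0 0 -140 0 0 0"
}}

```text
time: 36.78
position: [0.5097, 0.3509, 0.2356]
tool_rot: [0.995, -0.101, 0.003, 0.001]
ft_force: [-0.5, -0.1, -2.1]
grip_width: 0.033
grip_force: 40.0
```

Run:
```python
from h import *
st();relf(-.034,.102,.225)
```

```text
t36.78 [0.5097 0.3509 0.2356] x [ 0.979 -0.201  0.006] z [ 0.005 -0.003 -1.   ] F [-0.5 -0.1 -2.1] w0.0330 g40.0 q [ 0.42  0.53  1.46 -0.01  1.15  2.2 ]
[104.4 426.6  12. ] [ 0.1 -0.3 -0.1]
```

Request:
{"name": "move_arm", "arguments": {
  "series": "104 426 8 0 0 0;104 426 8 0 0 0;104 426 8 0 0 0;104 426 8 0 0 0;104 426 8 0 0 0;104 426 8 0 0 0;104 426 8 0 0 0;104 426 8 0 0 0"
}}

```text
time: 37.45
position: [0.5197, 0.0161, 0.2274]
tool_rot: [0.995, -0.101, -0.001, 0.002]
ft_force: [1.1, -0.1, -1.0]
grip_width: 0.0335
grip_force: 40.0
```

Run:
```python
from h import *
st();relf(-.034,.102,.22)
```

```text
t37.45 [0.5197 0.0161 0.2274] x [ 0.979 -0.202 -0.001] z [-0.002 -0.003 -1.   ] F [ 1.1 -0.1 -1. ] w0.0335 g40.0 q [-0.18  0.41  1.71 -0.    1.02  1.59]
[ 27.3 100.6   7.7] [ 0.2  0.1 -0.1]
```

Request:
{"name": "move_arm", "arguments": {
  "series": "27 100.5 5 0 0 0;27 100.5 5 0 0 0;27 100.5 5 0 0 0;27 100.5 5 0 0 0;27 100.5 5 0 0 0;27 100.5 5 0 0 0"
}}

```text
time: 37.95
position: [0.5265, -0.0853, 0.2236]
tool_rot: [0.995, -0.102, -0.0, 0.001]
ft_force: [-0.2, -0.6, -0.5]
grip_width: 0.0331
grip_force: 40.0
```

Run:
```python
from h import *
st();relf(-.034,.102,.1045)
for c in('side','top'):
  p=robot.camera(c)
  for d in robot.tip_of(p,'bottle1'):
    if d['xyz'][1]<0: print(c,round(d['p'],2),np.round(d['xyz'],3))
```

```text
t37.95 [ 0.5265 -0.0853  0.2236] x [ 0.979 -0.202 -0.   ] z [-0.001 -0.002 -1.   ] F [-0.2 -0.6 -0.5] w0.0331 g40.0 q [-0.37  0.43  1.68 -0.    1.02  1.41]
[  0.2   2.5 119.1] [ 0.1  0.  -0.1]
side 0.97 [ 0.481 -0.291  0.011]
side 0.71 [ 0.495 -0.222  0.005]
side 0.65 [ 0.513 -0.154  0.006]
top 0.94 [ 0.482 -0.288  0.005]
top 0.88 [ 0.497 -0.215  0.005]
```

Request:
{"name": "move_arm", "arguments": {
  "series": "0 2.5 35 0 0 0;0 2.5 65 0 0 0;0 2.5 92 0 0 0;0 2.5 105 0 0 0;0 2.5 111 0 0 0;0 2.5 115 0 0 0;0 2.5 117 0 0 0;0 2.5 117 0 0 0"
}}

```text
time: 38.82
position: [0.5285, -0.0891, 0.1088]
tool_rot: [0.995, -0.101, 0.003, 0.002]
ft_force: [-0.6, -0.2, -1.0]
grip_width: 0.0334
grip_force: 40.0
```

Run:
```python
from h import *
st();relf(-.034,.102,.104)
```

```text
t38.82 [ 0.5285 -0.0891  0.1088] x [ 0.98  -0.201  0.006] z [ 0.005 -0.005 -1.   ] F [-0.6 -0.2 -1. ] w0.0334 g40.0 q [-0.37  0.61  1.78 -0.    0.75  1.4 ]
[-2.6 -0.6  4.8] [ 0.2 -0.3 -0. ]
```

Request:
{"name": "move_arm", "arguments": {
  "series": "-2.5 -0.5 2 0 0 0;-2.5 -0.5 4.5 0 0 0;-2.5 -0.5 4.5 0 0 0"
}}

```text
time: 39.07
position: [0.5254, -0.0882, 0.1041]
tool_rot: [0.995, -0.101, 0.002, 0.002]
ft_force: [1.1, 0.1, -1.3]
grip_width: 0.0328
grip_force: 40.0
```

Request:
{"name": "move_arm", "arguments": {
  "series": "0 0 0 0 0 0;0 0 0 0 0 0;0 0 0 0 0 0;0 0 0 0 0 0;0 0 -20 0 0 0;0 0 -50 0 0 0;0 0 -90 0 0 0;0 0 -130 0 0 0",
  "jaw": 0.58
}}

```text
time: 39.73
position: [0.5243, -0.0875, 0.2345]
tool_rot: [0.995, -0.101, 0.001, 0.001]
ft_force: [0.2, -1.1, 0.1]
grip_width: 0.0506
grip_force: 0.0
```

Request:
{"name": "move_arm", "arguments": {
  "series": "0 -30 -20 0 0 0;0 -70 -60 0 0 -7;0 -110 -90 0 0 -14;0 -150 -100 0 0 -21;0 -190 -100 0 0 -28;0 -220 -100 0 0 -35;0 -220 -100 0 0 -42;0 -220 -100 0 0 -45"
}}

```text
time: 40.4
position: [0.5692, 0.1316, 0.3335]
tool_rot: [0.956, 0.292, 0.002, 0.002]
ft_force: [0.2, -0.4, -0.4]
grip_width: 0.0506
grip_force: 0.0
```

Run:
```python
from h import *
st();p=look('side'); p=look('top')
u=proj(p,[*C,.05])[0].astype(int)
cv2.imwrite('pics/i.png',cv2.resize(p['img'][u[1]-80:u[1]+60,u[0]-90:u[0]+90,::-1],None,fx=4,fy=4,interpolation=2))
```

```text
t40.40 [0.5692 0.1316 0.3335] x [0.83  0.558 0.002] z [ 0.005 -0.003 -1.   ] F [ 0.2 -0.4 -0.4] w0.0506 g0.0 q [ 0.04  0.38  1.43 -0.    1.33  1.02]
side 0.81 [ 0.541  0.073 -0.004] case [-0.051  0.263]
side 0.6 [ 0.385  0.175 -0.002] case [-0.225  0.331]
side 0.58 [ 0.499 -0.222  0.007] case [-0.034 -0.035]
side 0.56 [ 0.483 -0.292  0.006] case [-0.035 -0.106]
top 0.91 [ 0.528 -0.086  0.008] case [-0.033  0.105]
top 0.84 [ 0.499 -0.22   0.006] case [-0.034 -0.033]
top 0.74 [ 0.462  0.029 -0.004] case [-0.12   0.203]
top 0.69 [ 0.539  0.073 -0.001] case [-0.053  0.262]
top 0.68 [ 0.514 -0.155  0.009] case [-0.033  0.034]
top 0.65 [ 0.486 -0.284  0.012] case [-0.034 -0.098]
top 0.17 [ 0.538 -0.196 -0.003] case [-0.001 -0.001]
top 0.8 [ 0.549 -0.304  0.009] case [ 0.032 -0.105]
top 0.68 [ 0.584 -0.167  0.012] case [0.039 0.036]
top 0.51 [ 0.569 -0.234  0.011] case [ 0.037 -0.032]
```

View pics/i.png

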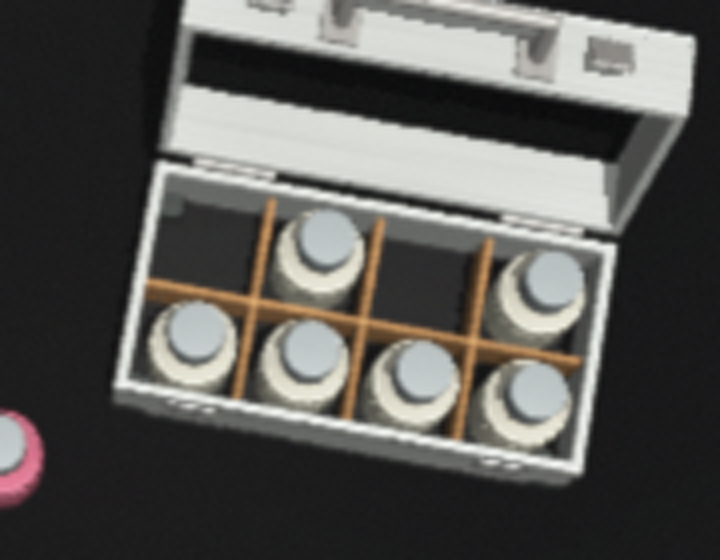

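All six stand in their cells. Now I'll go to the handle to lower the lid.

Run:
```python
from h import *
h=handle(1.79);rel(h[0],h[1],.33,78.45)
```

```text
[-106.7  347.6    4.7] [  0.3   0.1 -45.2]
```

Request:
{"name": "move_arm", "arguments": {
  "series": "-106 347 4 0 0 -45;-106 347 4 0 0 -45;-106 347 4 0 0 -45;-106 347 4 0 0 -45;-106 347 4 0 0 -45;-106 347 4 0 0 -45;-106 347 4 0 0 -45;-106 347 4 0 0 -45",
  "jaw": 0.38,
  "newtons": 20
}}

```text
time: 41.32
position: [0.6609, -0.1881, 0.331]
tool_rot: [0.775, 0.631, 0.0, 0.003]
ft_force: [-0.4, -0.0, 0.1]
grip_width: 0.0328
grip_force: 0.0
```

Run:
```python
from h import *
h=handle(1.79);st();rel(h[0],h[1],.32,78.45)
```

```text
t41.32 [ 0.6609 -0.1881  0.331 ] x [ 0.203  0.979 -0.003] z [ 0.003 -0.004 -1.   ] F [-0.4 -0.   0.1] w0.0328 g0.0 q [-0.44  0.54  1.16 -0.    1.44 -0.23]
[-30.8  15.9  11.1] [ 0.2  0.2 -0.1]
```

Request:
{"name": "move_arm", "arguments": {
  "series": "-31 16 10 0 0 0;-31 16 10 0 0 0;-31 16 10 0 0 0;-31 16 10 0 0 0;-31 16 10 0 0 0"
}}

```text
time: 41.73
position: [0.6703, -0.2176, 0.3215]
tool_rot: [0.775, 0.632, 0.0, 0.002]
ft_force: [0.1, 0.0, 0.3]
grip_width: 0.0333
grip_force: 0.0
```

Run:
```python
from h import *
h=handle(1.79);st();rel(h[0],h[1],h[2]+.003,78.45)
for c in('side','top'):
  for d in robot.tip_of(robot.camera(c),'lid_handle'): print(c,round(d['p'],2),np.round(d['xyz'],3),h)
```

```text
t41.73 [ 0.6703 -0.2176  0.3215] x [ 0.201  0.979 -0.003] z [ 0.003 -0.003 -1.   ] F [0.1 0.  0.3] w0.0333 g0.0 q [-0.47  0.58  1.12 -0.    1.44 -0.27]
[-3.7  0.5 74.9] [ 0.2  0.2 -0.1]
side 0.94 [ 0.671 -0.223  0.243] (np.float64(0.6703083152202024), np.float64(-0.22152988845385235), np.float64(0.24363504791648496))
side 0.51 [ 0.497 -0.218  0.006] (np.float64(0.6703083152202024), np.float64(-0.22152988845385235), np.float64(0.24363504791648496))
```

Request:
{"name": "move_arm", "arguments": {
  "series": "-3 0.5 20 0 0 0;-3 0.5 45 0 0 0;-3 0.5 65 0 0 0;-3 0.5 74.5 0 0 0;-3 0.5 74.5 0 0 0;-3 0.5 74.5 0 0 0"
}}

```text
time: 42.43
position: [0.6711, -0.2215, 0.247]
tool_rot: [0.775, 0.632, 0.0, 0.003]
ft_force: [-0.3, 0.2, -0.6]
grip_width: 0.0331
grip_force: 0.0
```

Request:
{"name": "move_arm", "arguments": {
  "series": "0 0 0 0 0 0;0 0 0 0 0 0;0 0 0 0 0 0;0 0 0 0 0 0;0 0 0 0 0 0;0 0 0 0 0 0",
  "jaw": 0,
  "newtons": 20
}}

```text
time: 42.93
position: [0.6719, -0.2223, 0.2478]
tool_rot: [0.775, 0.632, 0.001, 0.004]
ft_force: [2.2, -0.6, 2.2]
grip_width: 0.0086
grip_force: 20.0
```

Run:
```python
from h import *
o,r=st(); th=np.r_[1.78,np.arange(1.7,-.01,-.1)]
H=np.array([handle(t) for t in th]); d=((H[:,:2]-H[0,:2])@EX)*1000; z=-(H[:,2]-H[0,2])*1000
for a in (0,7,14):
    print('; '.join('0 %.1f %.1f'%(d[i]-d[a],z[i]-z[a]) for i in range(a+1,min(a+8,len(th)))))
```

```text
t42.93 [ 0.6719 -0.2223  0.2478] x [ 0.202  0.979 -0.004] z [ 0.007 -0.005 -1.   ] F [ 2.2 -0.6  2.2] w0.0086 g20.0 q [-0.48  0.64  1.21 -0.    1.29 -0.27]
0 -14.4 -3.9; 0 -32.8 -7.2; 0 -51.4 -8.6; 0 -70.1 -8.1; 0 -88.7 -5.8; 0 -106.9 -1.7; 0 -124.6 4.3
0 -17.0 7.7; 0 -33.2 17.0; 0 -48.4 28.0; 0 -62.3 40.3; 0 -75.0 54.0; 0 -86.3 69.0; 0 -96.0 84.9
0 -8.1 16.8; 0 -14.4 34.4; 0 -19.0 52.5; 0 -21.7 71.0
```

Request:
{"name": "move_arm", "arguments": {
  "series": "0 -14.5 -4 0 0 0;0 -33 -7 0 0 0;0 -51.5 -8.5 0 0 0;0 -70 -8 0 0 0;0 -88.5 -6 0 0 0;0 -107 -1.5 0 0 0;0 -124.5 4.5 0 0 0;0 -124.5 4.5 0 0 0"
}}

```text
time: 43.6
position: [0.545, -0.1959, 0.2419]
tool_rot: [0.775, 0.632, -0.002, 0.001]
ft_force: [-3.9, 1.3, 7.0]
grip_width: 0.0091
grip_force: 20.0
```

Run:
```python
from h import *
st()
for t in (1.1,1,.9,.8,.7,.6,.5,.4): h=handle(t); rel(h[0],h[1],h[2]+.003,78.45)
```

```text
t43.60 [ 0.545  -0.1959  0.2419] x [ 0.201  0.979 -0.004] z [-0.002 -0.003 -1.   ] F [-3.9  1.3  7. ] w0.0091 g20.0 q [-0.54  0.47  1.55 -0.    1.12 -0.33]
[-0.1  1.5 -1. ] [-0.1  0.2 -0.1]
[ -0.1 -15.5   6.7] [-0.1  0.2 -0.1]
[ -0.  -31.6  16.1] [-0.1  0.2 -0.1]
[ -0.  -46.8  27. ] [-0.1  0.2 -0.1]
[  0.  -60.8  39.4] [-0.1  0.2 -0.1]
[  0.  -73.4  53.1] [-0.1  0.2 -0.1]
[  0.1 -84.7  68. ] [-0.1  0.2 -0.1]
[  0.1 -94.3  84. ] [-0.1  0.2 -0.1]
```

Request:
{"name": "move_arm", "arguments": {
  "series": "0 -15.5 6.5 0 0 0;0 -31.5 16 0 0 0;0 -47 27 0 0 0;0 -61 39.5 0 0 0;0 -73.5 53 0 0 0;0 -84.5 68 0 0 0;0 -94.5 84 0 0 0;0 -94.5 84 0 0 0"
}}

```text
time: 44.27
position: [0.4534, -0.1769, 0.1551]
tool_rot: [0.775, 0.632, -0.002, -0.001]
ft_force: [-3.7, 0.2, -0.9]
grip_width: 0.0088
grip_force: 20.0
```

Run:
```python
from h import *
st()
for t in (.3,.2,.1,.05,0): h=handle(t); rel(h[0],h[1],h[2]+.003,78.45)
```

```text
t44.27 [ 0.4534 -0.1769  0.1551] x [ 0.202  0.979 -0.001] z [-0.003 -0.001 -1.   ] F [-3.7  0.2 -0.9] w0.0088 g20.0 q [-0.6   0.49  1.86 -0.    0.8  -0.4 ]
[-0.3 -8.9 13.9] [-0.2  0.1 -0.1]
[ -0.3 -15.2  31.5] [-0.2  0.1 -0.1]
[ -0.2 -19.7  49.7] [-0.2  0.1 -0.1]
[ -0.2 -21.2  58.9] [-0.2  0.1 -0.1]
[ -0.2 -22.3  68.1] [-0.2  0.1 -0.1]
```

Request:
{"name": "move_arm", "arguments": {
  "series": "0 -6 9 0 0 0;0 -9 14 0 0 0;0 -13 24 0 0 0;0 -15.5 32 0 0 0;0 -18 41 0 0 0;0 -20 50 0 0 0;0 -21.5 58 0 0 0;0 -22 64 0 0 0"
}}

```text
time: 44.93
position: [0.4333, -0.1728, 0.0922]
tool_rot: [0.775, 0.632, -0.001, -0.0]
ft_force: [-6.4, 0.9, 0.0]
grip_width: 0.0088
grip_force: 19.9
```

Run:
```python
from h import *
st(); h=handle(0); rel(h[0],h[1],h[2]+.003,78.45)
```

```text
t44.93 [ 0.4333 -0.1728  0.0922] x [ 0.201  0.98  -0.001] z [-0.002 -0.001 -1.   ] F [-6.4  0.9  0. ] w0.0088 g19.9 q [-0.62  0.59  1.95 -0.    0.6  -0.41]
[-0.3 -2.1  5.2] [-0.1  0.1 -0. ]
```

Request:
{"name": "move_arm", "arguments": {
  "series": "0 0 3 0 0 0;0 0 5.5 0 0 0;0 0 6 0 0 0;0 0 6 0 0 0"
}}

```text
time: 45.27
position: [0.4326, -0.1726, 0.0862]
tool_rot: [0.775, 0.632, -0.001, -0.001]
ft_force: [-7.7, 0.1, -0.5]
grip_width: 0.0089
grip_force: 19.9
```

Request:
{"name": "move_arm", "arguments": {
  "series": "0 0 5 0 0 0;0 0 5 0 0 0;0 0 5 0 0 0;0 0 5 0 0 0;0 0 5 0 0 0;0 0 -15 0 0 0;0 0 -45 0 0 0;0 0 -80 0 0 0",
  "jaw": 0.38
}}

```text
time: 45.93
position: [0.4348, -0.1736, 0.1673]
tool_rot: [0.775, 0.632, -0.0, 0.002]
ft_force: [0.3, 0.5, 0.5]
grip_width: 0.0327
grip_force: 0.0
```

Request:
{"name": "move_arm", "arguments": {
  "series": "0 0 -30 0 0 0;0 0 -60 0 0 0;40 0 -90 0 0 0;80 0 -100 0 0 0;120 0 -100 0 0 0;160 0 -100 0 0 0;200 0 -100 0 0 0;200 0 -100 0 0 0"
}}

```text
time: 46.6
position: [0.4759, 0.0287, 0.2675]
tool_rot: [0.773, 0.634, 0.002, 0.003]
ft_force: [-0.5, -0.9, 0.1]
grip_width: 0.0331
grip_force: 0.0
```

Run:
```python
from h import *
st()
for c in('side','top'):
  p=robot.camera(c)
  for t in ('lid_handle','wide_jar','core_tube','tin','tape_roll'):
    for d in robot.tip_of(p,t)[:1]: print(c,t,round(d['p'],2),np.round(d['xyz'],3))
u=proj(p,[*C,.05])[0].astype(int)
cv2.imwrite('pics/j.png',cv2.resize(p['img'][100:320,140:480,::-1],None,fx=2.2,fy=2.2,interpolation=2))
```

```text
t46.60 [0.4759 0.0287 0.2675] x [0.195 0.981 0.   ] z [ 0.007 -0.001 -1.   ] F [-0.5 -0.9  0.1] w0.0331 g0.0 q [-0.17  0.29  1.77 -0.    1.07  0.02]
side lid_handle 0.69 [ 0.43  -0.173  0.081]
side wide_jar 0.69 [0.397 0.365 0.   ]
side core_tube 0.72 [0.601 0.162 0.006]
side tin 0.77 [ 0.604  0.366 -0.003]
side tape_roll 0.95 [ 0.316 -0.395  0.   ]
top lid_handle 0.84 [ 0.434 -0.168  0.087]
top wide_jar 0.84 [ 0.395  0.373 -0.004]
top core_tube 0.62 [ 0.604  0.162 -0.002]
top tin 0.77 [ 0.595  0.365 -0.002]
top tape_roll 0.56 [ 0.316 -0.389 -0.003]
```

View pics/j.png

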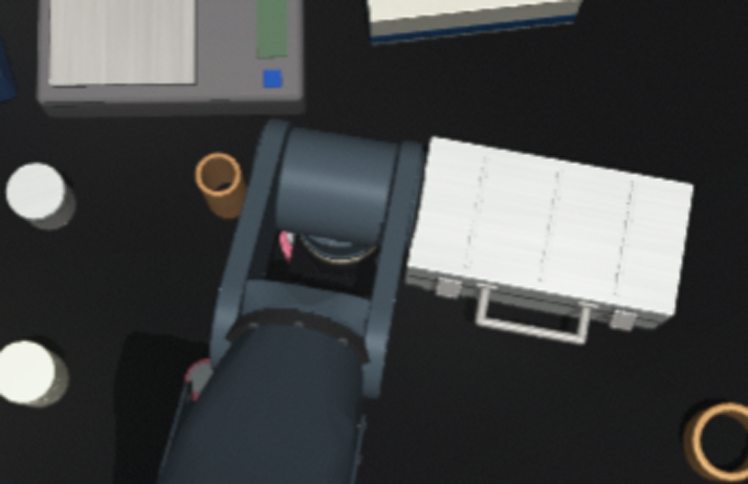

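The lid is shut, with its handle at about (535,335) in the crop, back where it was at the start. No white bottle is left on the bench and the other things stand in place.

Request:
{"name": "move_arm", "arguments": {
  "series": "0 0 0 0 0 0;0 0 0 0 0 0;0 0 0 0 0 0;0 0 0 0 0 0;0 0 0 0 0 0;0 0 0 0 0 0"
}}

```text
time: 47.7
position: [0.475, 0.0227, 0.2665]
tool_rot: [0.775, 0.632, 0.0, 0.003]
ft_force: [-0.1, 0.3, -0.4]
grip_width: 0.0333
grip_force: 0.0
```

```bash
python3 -c "
from rig import robot
print(robot.hand_in())"
```

```text
the job is handed in; nothing more can be done
None
```

I opened the lid, stood all four white bottles from the bench in cells 0–3 beside the two already packed, shut the lid gently and handed the job in at about 48 s; the first bottle tipped over in its cell (wrist force read 81 N, limit 120 N) and I re-gripped and stood it up, and hand-in gave no verdict.

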